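# Start frozen bread toasting

### The arm

A 7-joint arm with a two-finger parallel gripper is mounted at the origin on the work surface. World frame = base frame: x ahead of the robot, y to its left, z up, the work surface at z = 0. Lengths are in m, angles in rad, forces in N, time in s.
With the tool pointing down it reaches from about 0.4 to 0.85 m from the base axis. Payload 4.5 kg.
Tool frame: the origin (TCP) lies at the very end of the fingers, on their centre line; the grasp point (between the pads) lies 19 mm behind it; z points along the fingers, y is the line along which they close (so a half turn about z gives the same grasp; the last joint's range is limited). The gripper opens to 85 mm and grips with 20 to 120 N. Pads are 22 mm wide; open, the fingers measure 114 mm over their backs; the gripper's body (76 mm by 85 mm) begins 54 mm behind the grasp point. The pads swing forward as they close: fully open they stand 13 mm farther back than shut.
Start: joints at [1.354, 0.689, -0.195, 1.565, 0.157, 0.902, -0.215], TCP at [0.155, -0.605, 0.231] pointing down, gripper open.
Joint ranges: [-3.01, 3.01], [-0.46, 2.08], [-1.47, 1.51], [0.13, 2.56], [-1, 4.14], [0.04, 2.09], [-2.66, 2.66]. Speed limits (rad/s): [2.57, 2.57, 3.14, 3.14, 3.14, 3.14, 3.14].

### API

Orientations are given as a unit quaternion [x, y, z, w].
In Python, from workcell import state, get_image, sign_off gives the robot as it stands. The module is installed in compiled form; this text tells all that it offers.
- The arm moves only by the tool move_arm, never from a script. Its argument "commands" is one flat list of numbers, 4 for each row, row after row: the shift along the tool's x, y, z in cm, then the turn about the tool's z in degrees. In form: [dx, dy, dz, turn, dx, dy, dz, turn, ...]. A call has 1 to 5 rows; each row is the pose to reach, as a shift and turn from the pose commanded when the call began, along the tool's axes at that moment; what a row does not reach only later rows make up. A row lasts 1/12 s, in which the tool goes at most 41.7 mm and 7.16 degrees, less where a joint would pass 70% of its speed; a pose out of reach is approached as far as the arm can. A call with a gripper value outside its range is refused whole. "hand" is the opening, from 0 (shut) to 1 (fully open), set as the call begins (left out, the last holds). The fingers move at their own pace and stop on an object; the grip force is fixed at half the most. Time passes only in rows, so rows that repeat a pose let the fingers close. It gives the time, the measured TCP pose, the force, the opening and the grip force at its end, in the units of the state.
- state(): the state, without advancing time (a new reading comes with each control period).
- get_image(name): name is "scene" or "top" or "wrist"; returns a dict with "frame" (480x640x3 uint8, blue, green, red), "fx", "fy", "cx", "cy" (pixels), "dist_coeffs" ([k1, k2, p1, p2, k3] as OpenCV has them; the pictures are not rectified), "eye" and "orientation" of the camera in the world; the wrist camera has in their place "hand_eye" (4x4, takes a point from camera to tool coordinates, whose origin is the TCP and whose axes are the flange's). Camera axes: x right, y down, z forward; pixel columns grow to the right and rows downward; lengths in m; the calibration is good to about 2 mm. A picture is of the moment at which its call begins: read the wrist's pose just before it. There is no depth.
- sign_off(): hands the job in; it is judged then, once.
The state is a dict: "t": time; "joint_pos": joint angles; "dq": joint speeds; "joint_torque": joint torques, N m; "tcp_pos": TCP position; "ee_rot": TCP orientation; "ft_force": force on the tool from outside, world axes, zero at the start; "moment": the same for the moment, N m; "gripper_width": finger opening in m; "gripper_force": force on a finger pad.
Only numpy, scipy, OpenCV 4.12 (cv2) and the standard library are available. Lean on these libraries where they do the work, as an engineer would, in place of code of your own. Each camera call takes 0.05 s, during which the arm holds its last target. There are 200 camera calls.

### The job

Two slices of frozen bread stand in the toaster, but its crumb tray has been left partly out. Using the fingertips only to push and press, push the crumb tray fully home, then press the lever down until it stays down by itself, and then press the defrost button (the snowflake, middle of the three) all the way in and let it come back up. Do not press cancel or reheat, do not pull the bread up, and leave the other breakfast things where they are.

Things in the scene. Friction and masses are not known exactly. Their poses are not given: they have to be found in the camera images.
- toaster: Two-slot toaster, steel sides, black ends, fixed: 166 (x) by 280 (y) by 185 mm high. Origin under its centre on the worktop, its y along its length. Lever and dial on the -y end face, three buttons on the deck near that end, crumb tray at the +y end. Slots run along y at x = -33 and +33 mm, y -60 to +100 mm; bread stands 40 mm out of them until the lever is down.
- lever_top (a point): Centre of the flat top of the lever knob, a black tab 52 (toaster x) by 34 (toaster y) by 14 mm thick that sticks out 36 mm from the -y end face (this point is 19 mm out from that face). Up: 158 mm above the worktop; down: 108 mm. Moves with the lever.
- lever (a joint): Bread lever, 0 m = up, 0.050 m = fully down. Pressed straight down it carries the bread into the slots; it pushes back with 2 to 8 N and springs up again if let go before about 0.038 m; past 0.042 m it snaps down against its stop and stays there.
- tray_front (a point): Centre of the outer upright face of the crumb tray's black front bar: 140 mm wide (toaster x), from 8 to 34 mm above the worktop, 12 mm thick (toaster y). Fully home this face is 152 mm from the toaster's centre along its +y, 12 mm out from the end face, which rises to 185 mm. Moves with the tray.
- crumb_tray (a joint): How far the crumb tray is out along the toaster's +y, 0 m = fully home against its stop, starts 0.018 to 0.042 m out. Slides with about 2 N and stays where it is left.
- defrost_top (a point): Centre of the top of the defrost button: grey, oblong 18 (toaster x) by 26 mm (toaster y), white snowflake, the middle one of the three, 8 mm proud of the deck (193 mm above the worktop). The buttons are 36 mm apart along toaster x.
- defrost (a joint): Defrost button, 0 m = out, 0.005 m = fully in, straight down; needs 2 to 5 N and springs back.
- cancel_top (a point): Centre of the top of the cancel button: grey, round, 20 mm across, white cross, at the toaster's -x side of the row, same height and travel.
- cancel (a joint): Cancel button, 0 m = out, 0.005 m = fully in.
- reheat_top (a point): Centre of the top of the reheat button: grey, square 19 mm, three white lines, at the toaster's +x side of the row, same height and travel.
- reheat (a joint): Reheat button, 0 m = out, 0.005 m = fully in.
- slice_a: Loose slice of brown bread, 14 mm thick (x), 116 mm wide (y), 115 mm tall, upright in the toaster's -x slot. Origin under its centre: 110 mm above the worktop with the lever up, 60 mm with it down.
- slice_b: The same in the toaster's +x slot.
- mug: White mug, 84 mm across, 95 mm tall, with a handle, on the robot's side of the toaster. Origin under its centre.
- plate: White side plate, 190 mm across, 18 mm high, off the lever end of the toaster. Origin under its centre.
- butter_a: Foil-wrapped butter portion 46 by 32 by 16 mm, on the plate. Origin under its centre.
- butter_b: The same, on the plate.
- butter_c: The same, on the worktop off the crumb-tray end of the toaster. Origin under its centre.
- jam: Jam jar, 68 mm across, 95 mm tall, beyond the toaster. Origin under its centre.
- salt: White salt shaker, 42 mm across, 81 mm tall, beyond the toaster. Origin under its centre.
- knife: Butter knife lying flat, about 210 mm long, 8 mm high, on the robot's side of the lever end. Origin under its middle.

How it is judged:
By the outcome, as a careful person would: the job done as asked, in the order asked, and still so for the second after the job is handed in, with the robot touching nothing.
It also fails if it takes over 58 s, if anything falls off the work surface, if the arm or the gripper's body presses on something with over 40 N, if the wrist force passes 120 N, or if a joint passes its speed limit or range.

## Working session

There is one attempt and no reset: what is moved stays moved. The work goes in short steps, Python scripts to look and compute and a tool call to move; the robot and the scene stay as the last step left them, time stands still between calls to the robot, and variables do not carry over. Pictures are saved under pics/ and viewed, at most 10 in all, crops included, and the job is handed in when it is done.

Besides the shell and the picture viewer there is one more tool, called after "Request:" as name(argument=value, ...) on one line, values as JSON. move_arm: Moves the arm, as the interface text tells. Its arguments: {"type":"object","properties":{"commands":{"type":"array","items":{"type":"number"}},"hand":{"type":"number"}},"required":["commands"]}

```bash
mkdir -p pics && cat > h.py <<'E'
import numpy as np, cv2
from scipy.spatial.transform import Rotation as R
from workcell import state, get_image, sign_off
def cam(n):
    s=state(); d=get_image(n)
    if 'eye' in d:
        o=np.array(d['orientation'],float)
        Rm=o if o.shape==(3,3) else R.from_quat(o).as_matrix(); t=np.array(d['eye'])
    else:
        H=np.array(d['hand_eye']); Rt=R.from_quat(s['ee_rot']).as_matrix()
        Rm=Rt@H[:3,:3]; t=Rt@H[:3,3]+np.array(s['tcp_pos'])
    K=np.array([[d['fx'],0,d['cx']],[0,d['fy'],d['cy']],[0,0,1.]])
    return d['frame'],K,np.array(d['dist_coeffs'],float),Rm,t
def ray(px,K,D,Rm,t,z):
    u=cv2.undistortPoints(np.array(px,float).reshape(-1,1,2),K,D)[:,0]
    v=np.c_[u,np.ones(len(u))]@Rm.T
    return t+v*((z-t[2])/v[:,2])[:,None]
def proj(P,K,D,Rm,t):
    return cv2.projectPoints(np.array(P,float).reshape(-1,3),cv2.Rodrigues(Rm.T)[0],-Rm.T@t,K,D)[0][:,0]
E
python3 - <<'E'
from h import *
for n in('scene','top'):
    f,K,D,Rm,t=cam(n); cv2.imwrite(f'pics/{n}0.png',f); print(n,K[0,0],D,Rm,t)
s=state();print(s['t'],s['tcp_pos'],s['ee_rot'],s['gripper_width'],s['ft_force'])
E
```

```text
scene 519.2498250487829 [-0.05162936  0.          0.          0.          0.        ] [[ 0.9975531  -0.06783778  0.01690703]
 [-0.06964668 -0.94317527  0.32491498]
 [-0.00609522 -0.32529747 -0.94559209]] [ 0.56121554 -0.29815086  1.00102734]
top 622.853138615532 [-0.16560594  0.          0.          0.          0.        ] [[-1.25223652e-01 -9.71700311e-01  2.00293643e-01]
 [-9.92128386e-01  1.22757357e-01 -2.47365681e-02]
 [-5.50987297e-04 -2.01814612e-01 -9.79423585e-01]] [0.32254499 0.01305643 1.26557688]
0.1 [ 0.15490038 -0.60491499  0.2305657 ] [ 9.92145908e-01  1.25083264e-01 -1.60534907e-04 -8.04842530e-04] 0.08557152914223078 [-0.02999832  0.30605329  0.44644844]
```

View pics/scene0.png

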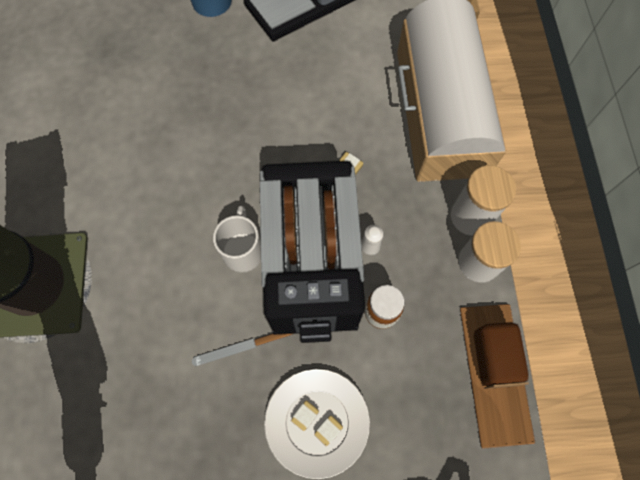

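View pics/top0.png

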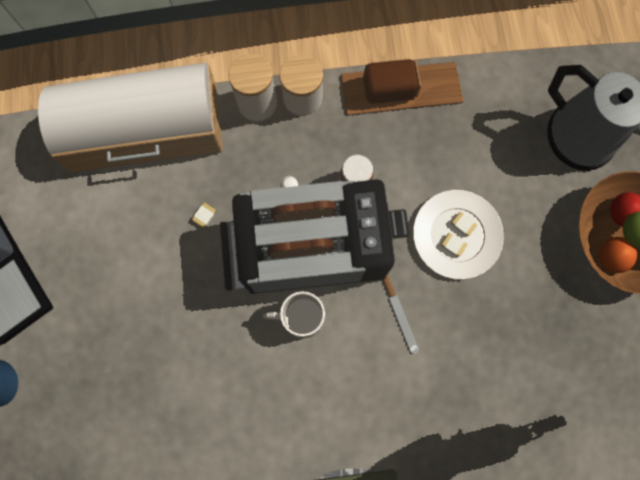

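The scene view shows the buttons at about (291,291), (313,290) and (335,288), with the lever knob at (315,327). The top view shows the buttons at (371,242), (368,223) and (366,203), the lever at (399,223), and the tray bar at about (229,255), sticking out on the left. I'll enlarge both views to measure more precisely.

```bash
python3 - <<'E'
import cv2,numpy as np
a=cv2.imread('pics/scene0.png')[145:345,240:390];b=cv2.imread('pics/top0.png')[170:330,190:420]
a=cv2.resize(a,None,fx=2.6,fy=2.6,interpolation=3);a=cv2.convertScaleAbs(a,alpha=1.6,beta=20)
cv2.imwrite('pics/c1.png',a)
b=cv2.resize(b,None,fx=3.4,fy=3.4,interpolation=3);cv2.imwrite('pics/c2.png',cv2.convertScaleAbs(b,alpha=1.6,beta=20))
from h import *
f,K,D,Rm,t=cam('scene');p=ray([(291,291),(313,290),(335,288)],K,D,Rm,t,.193);print(p)
f,K,D,Rm,t=cam('top');p=ray([(371,242),(368,223),(366,203)],K,D,Rm,t,.193);print(p)
E
```

```text
[[ 0.52744782 -0.09683647  0.193     ]
 [ 0.56261208 -0.09769024  0.193     ]
 [ 0.59792829 -0.09692031  0.193     ]]
[[ 0.52578388 -0.09830575  0.193     ]
 [ 0.56039972 -0.0978697   0.193     ]
 [ 0.59707572 -0.09948408  0.193     ]]
```

View pics/c1.png

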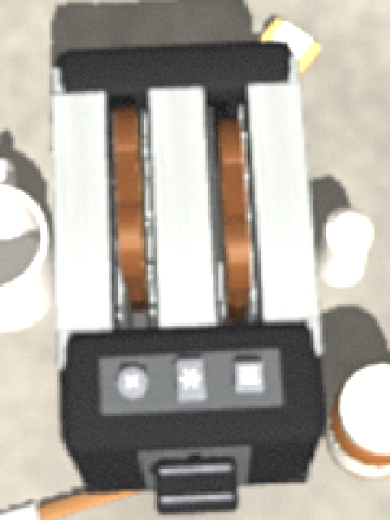

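View pics/c2.png

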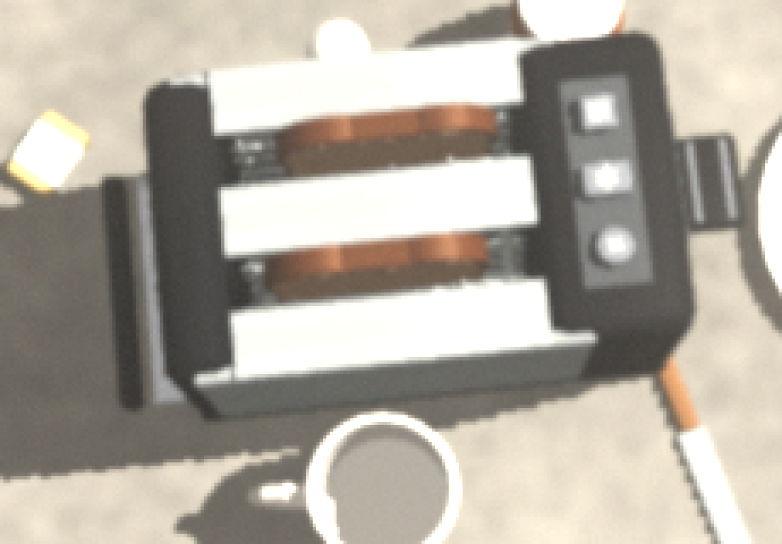

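Second crop: cancel at (617,245), defrost at (607,178), reheat at (601,111). The outer edge of the tray bar runs from (107,180) to (121,405), the outer edge of the knob from (735,136) to (741,228), and the black tray-end edge from (147,95) to (167,350). I'll fit the toaster's x, y and yaw jointly from both views.

```bash
python3 - <<'E'
from h import *
from scipy.optimize import least_squares
C={n:cam(n)[1:] for n in('scene','top')}
c1=lambda p:(np.array(p,float)+.5)/2.6-.5+[240,145]
c2=lambda p:(np.array(p,float)+.5)/3.4-.5+[190,170]
S=c1([(132,381),(191,378),(249,374)]);T=c2([(617,245),(607,178),(601,111)])
def pts(p):
    x,y,a,by=p; c,s=np.cos(a),np.sin(a)
    l=np.array([[-.036,by,.193],[0,by,.193],[.036,by,.193]])
    return lambda q:np.c_[x+c*q[:,0]-s*q[:,1],y+s*q[:,0]+c*q[:,1],q[:,2]],l
for n,p in(('scene',S),('top',T)): print(n,ray(p,*C[n],.193).round(4).tolist())
# edges
e=lambda n,p,z:print(n,ray(p,*C[n],z).round(4).tolist())
print('tray outer top');e('top',c2([(107,180),(121,405)]),.034)
print('knob outer, corners');e('top',c2([(735,136),(741,228)]),.158);e('scene',c1([(158,460),(238,457)]),.158);e('scene',c1([(158,509),(236,507)]),.144)
print('tray end deck');e('top',c2([(147,95),(167,350)]),.185);e('scene',c1([(60,52),(290,47)]),.185)
print('lever end deck');e('top',c2([(660,50),(690,300)]),.185)
print('steel side edges');e('top',c2([(210,72),(520,43)]),.185);e('top',c2([(232,378),(592,336)]),.185);e('scene',c1([(53,92),(60,330)]),.185);e('scene',c1([(302,84),(320,322)]),.185)
print('mug rim');e('top',c2([(384,490)]),.095);print('butter_c');e('top',c2([(50,148)]),.016);e('scene',c1([(292,42)]),.016)
print('jam,salt');e('top',[(357,169),(290,183)],.09)
E
```

```text
scene [[0.5266, -0.0972, 0.193], [0.5628, -0.0978, 0.193], [0.5986, -0.0979, 0.193]]
top [[0.5263, -0.0986, 0.193], [0.5622, -0.0984, 0.193], [0.5983, -0.1004, 0.193]]
tray outer top
top [[0.6341, 0.1824, 0.034], [0.498, 0.1869, 0.034]]
knob outer, corners
top [[0.5845, -0.1742, 0.158], [0.5338, -0.1697, 0.158]]
scene [[0.5387, -0.1405, 0.158], [0.589, -0.1422, 0.158]]
scene [[0.5364, -0.1691, 0.144], [0.5857, -0.1713, 0.144]]
tray end deck
top [[0.6394, 0.1362, 0.185], [0.5021, 0.139, 0.185]]
scene [[0.4896, 0.1361, 0.185], [0.645, 0.1285, 0.185]]
lever end deck
top [[0.6297, -0.1372, 0.185], [0.4942, -0.133, 0.185]]
steel side edges
top [[0.6477, 0.1017, 0.185], [0.6428, -0.0637, 0.185]]
top [[0.4834, 0.1071, 0.185], [0.4819, -0.0799, 0.185]]
scene [[0.4839, 0.1065, 0.185], [0.4828, -0.0591, 0.185]]
scene [[0.6504, 0.1003, 0.185], [0.6462, -0.0656, 0.185]]
mug rim
top [[0.4244, 0.0382, 0.095]]
butter_c
top [[0.6632, 0.218, 0.016]]
scene [[0.6644, 0.2213, 0.016]]
jam,salt
top [[0.6946, -0.1024, 0.09], [0.6825, 0.0323, 0.09]]
```

The two views agree: yaw is about −0.025 rad, centre about (0.565, 0.0). The defrost button is at (0.5625, −0.098), the lever top at (0.561, −0.158), and the tray face at y≈0.185, about 33 mm out. The end face stands taller than the gripper body, so I'll push the tray with the back of an open finger, closing direction along y, to keep the body clear.

Request:
move_arm(commands=[3.2, -1.2, -2, 3.2, 6.4, -2.4, -4, 6.4, 9.6, -3.7, -6, 9.6, 12.8, -5, -8, 12.8, 16, -6.2, -10, 16], hand=1)

```text
t: 0.72
tcp_pos: [0.2958, -0.5042, 0.3323]
ee_rot: [1.0, -0.016, 0.0, -0.0]
ft_force: [1.3, -1.3, -0.2]
gripper_width: 0.0856
gripper_force: 0.0
```

Request:
move_arm(commands=[3.1, -2.5, 0, 0, 6.2, -5, 0, 0, 9.4, -7.5, 0, 0, 12.5, -10, 0, 0, 15.6, -12.5, 0, 0])

```text
t: 1.13
tcp_pos: [0.4555, -0.3837, 0.3315]
ee_rot: [1.0, -0.014, 0.0, 0.0]
ft_force: [1.2, -0.4, 0.0]
gripper_width: 0.085
gripper_force: 0.0
```

Request:
move_arm(commands=[0.4, -4, 0, 0, 0.8, -8, 0, 0, 1.2, -12, 0, 0, 1.6, -16, 0, 0, 2, -20, 0, 0])

```text
t: 1.55
tcp_pos: [0.4798, -0.1839, 0.3314]
ee_rot: [1.0, -0.014, 0.0, 0.0]
ft_force: [0.7, 0.2, 0.6]
gripper_width: 0.0855
gripper_force: 0.0
```

Request:
move_arm(commands=[0.4, -4, 0, 0, 0.8, -8, 0, 0, 1.2, -12, 0, 0, 1.6, -16, 0, 0, 2, -20, 0, 0])

```text
t: 1.97
tcp_pos: [0.5054, 0.0154, 0.3315]
ee_rot: [1.0, -0.014, 0.0, 0.0]
ft_force: [0.4, -1.6, -0.6]
gripper_width: 0.0854
gripper_force: 0.0
```

Request:
move_arm(commands=[0.4, -4, 0, 0, 0.8, -8, 0, 0, 1.2, -12, 0, 0, 1.6, -16, 0, 0, 2, -20, 0, 0])

```text
t: 2.38
tcp_pos: [0.5311, 0.2148, 0.3314]
ee_rot: [1.0, -0.014, 0.0, 0.0]
ft_force: [0.8, 0.5, -0.8]
gripper_width: 0.0854
gripper_force: 0.0
```

Request:
move_arm(commands=[1.4, -2.1, 0, 0, 2.8, -4.2, 0, 0, 2.8, -4.2, 4, 0, 2.8, -4.2, 8, 0, 2.8, -4.2, 12, 0])

```text
t: 2.8
tcp_pos: [0.5608, 0.2548, 0.2103]
ee_rot: [1.0, -0.014, 0.001, -0.001]
ft_force: [-0.1, -1.2, -0.9]
gripper_width: 0.0852
gripper_force: 0.0
```

Request:
move_arm(commands=[0, 0, 4, 0, 0, 0, 8, 0, 0, 0, 12, 0, 0, 0, 14, 0, 0, 0, 14, 0])

```text
t: 3.22
tcp_pos: [0.5569, 0.2523, 0.0662]
ee_rot: [1.0, -0.014, -0.004, 0.002]
ft_force: [-1.0, 0.0, 0.2]
gripper_width: 0.0854
gripper_force: 0.0
```

```bash
python3 - <<'E'
from h import *
a=cam('scene')[0][60:240,220:420];b=cam('top')[0][120:300,130:330]
o=np.hstack([cv2.resize(i,None,fx=2,fy=2.5) for i in(a,b)]);cv2.imwrite('pics/d1.png',cv2.convertScaleAbs(o,alpha=1.5,beta=20));print(state()['tcp_pos'])
E
```

```text
[0.56051516 0.25415842 0.07125482]
```

View pics/d1.png

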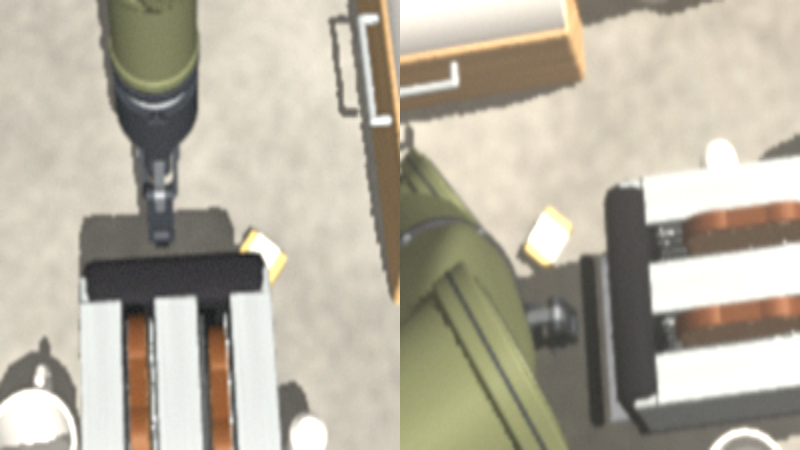

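The finger's back stands just outside the tray bar, and the butter is clear. I'll lower it to bar height and push slowly.

Request:
move_arm(commands=[0, 0, 2, 0, 0, 0, 4, 0, 0, 0, 5.5, 0, 0, 0, 6.0, 0, 0, 0, 6.0, 0])

```text
t: 3.73
tcp_pos: [0.5612, 0.2544, 0.0122]
ee_rot: [1.0, -0.014, 0.001, -0.0]
ft_force: [-0.1, -0.4, 0.1]
gripper_width: 0.0855
gripper_force: 0.0
```

Request:
move_arm(commands=[0, 0.5, 0, 0, 0, 1, 0, 0, 0, 1.5, 0, 0, 0, 2, 0, 0, 0, 2, 0, 0])

```text
t: 4.15
tcp_pos: [0.561, 0.2327, 0.0123]
ee_rot: [1.0, -0.015, 0.001, 0.0]
ft_force: [0.6, 0.5, 1.6]
gripper_width: 0.0855
gripper_force: 0.5
```

Request:
move_arm(commands=[0, 0.4, 0, 0, 0, 0.8, 0, 0, 0, 1.2, 0, 0, 0, 1.5, 0, 0, 0, 1.5, 0, 0])

```text
t: 4.57
tcp_pos: [0.5596, 0.2178, 0.0112]
ee_rot: [1.0, -0.015, -0.0, 0.001]
ft_force: [0.4, 0.6, 1.8]
gripper_width: 0.0854
gripper_force: 0.3
```

Request:
move_arm(commands=[0, 0.2, 0, 0, 0, 0.4, 0, 0, 0, 0.6, 0, 0, 0, 0.7, 0, 0, 0, 0.7, 0, 0])

```text
t: 4.98
tcp_pos: [0.5591, 0.2179, 0.0117]
ee_rot: [1.0, -0.012, 0.001, -0.004]
ft_force: [-0.3, 10.2, 1.5]
gripper_width: 0.0852
gripper_force: 0.0
```

Request:
move_arm(commands=[0, 0.1, 0, 0, 0, 0.2, 0, 0, 0, 0.3, 0, 0, 0, 0.3, 0, 0, 0, 0.3, 0, 0])

```text
t: 5.4
tcp_pos: [0.559, 0.2181, 0.012]
ee_rot: [1.0, -0.011, 0.001, -0.006]
ft_force: [-0.3, 14.8, 2.2]
gripper_width: 0.0854
gripper_force: 0.0
```

Request:
move_arm(commands=[0, 0.2, 0, 0, 0, 0.4, 0, 0, 0, 0.6, 0, 0, 0, 0.6, 0, 0, 0, 0.6, 0, 0])

```text
t: 5.82
tcp_pos: [0.5589, 0.2184, 0.0126]
ee_rot: [1.0, -0.01, 0.002, -0.01]
ft_force: [-1.6, 23.8, 3.9]
gripper_width: 0.0854
gripper_force: 0.0
```

```bash
python3 - <<'E'
from h import *
a=cam('scene')[0][60:240,220:420];b=cam('top')[0][170:290,170:300]
o=np.hstack([cv2.resize(a,(300,500)),cv2.resize(b,(500,500),interpolation=2)]);cv2.imwrite('pics/d2.png',cv2.convertScaleAbs(o,alpha=1.8,beta=20));print(state()['tcp_pos'])
E
```

```text
[0.55890261 0.2184512  0.01262412]
```

View pics/d2.png

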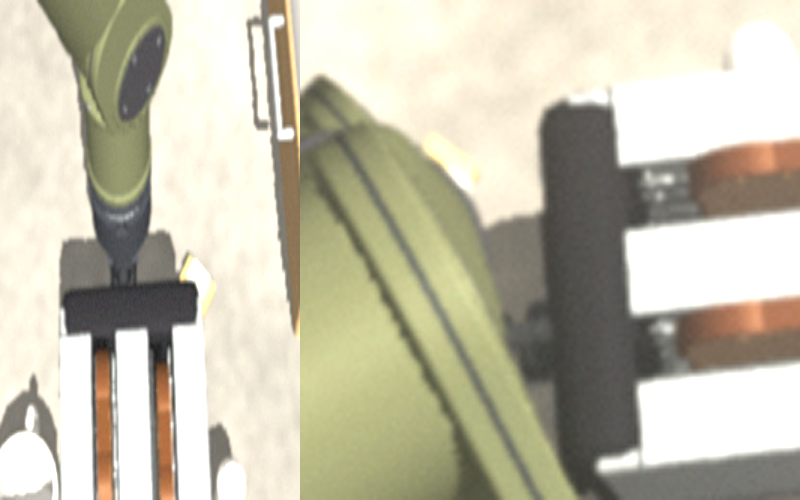

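The tray bar is no longer visible in either view; it's hidden behind the end face, so it is at most a few mm out. The reaction is 24 N at a firm stop. I'll use the moment to find the height of contact: fingertip, or something higher up.

```bash
python3 - <<'E'
from h import *
s=state();print(s['ft_force'],s['moment'],s['joint_pos'],R.from_quat(s['ee_rot']).as_matrix().round(3))
E
```

```text
[-1.93419598 24.20598267  3.75902959] [ 3.62912834  0.29009486 -0.17626344] [-0.3683996   0.96971098 -0.12678706  1.78187383  0.23350249  0.39061786
 -2.24557486] [[ 1.    -0.019  0.005]
 [-0.019 -1.     0.02 ]
 [ 0.004 -0.02  -1.   ]]
```

Request:
move_arm(commands=[0, -1, 0, 0, 0, -2, 0, 0, 0, -4, 0, 0, 0, -6, 0, 0, 0, -6, 0, 0])

```text
t: 6.33
tcp_pos: [0.5596, 0.2679, 0.0109]
ee_rot: [1.0, -0.012, -0.0, -0.002]
ft_force: [-0.8, 0.7, 0.4]
gripper_width: 0.0856
gripper_force: 0.0
```

```bash
python3 - <<'E'
from h import *
s=state();print(s['ft_force'],s['moment'],s['tcp_pos'])
f,K,D,Rm,t=cam('wrist');cv2.imwrite('pics/w.png',cv2.convertScaleAbs(f,alpha=1.6,beta=20))
H=np.array(get_image('wrist')['hand_eye']);print(H.round(3))
for y in(.152,.158,.164,.17):print(y,proj([[.51,y,.034],[.61,y,.034],[.51,y,.008]],K,D,Rm,t).round(0).tolist())
E
```

```text
[-0.80698143  0.70859632  0.35988446] [ 0.0710001  -0.01743995 -0.01021216] [0.55959016 0.267929   0.01087631]
[[-0.    -0.958 -0.286  0.073]
 [ 1.    -0.    -0.     0.001]
 [ 0.    -0.286  0.958 -0.143]
 [ 0.     0.     0.     1.   ]]
0.152 [[626.0, 454.0], [692.0, 187.0], [581.0, 405.0]]
0.158 [[610.0, 454.0], [672.0, 188.0], [567.0, 405.0]]
0.164 [[593.0, 454.0], [651.0, 188.0], [553.0, 405.0]]
0.17 [[577.0, 454.0], [631.0, 189.0], [539.0, 405.0]]
```

View pics/w.png

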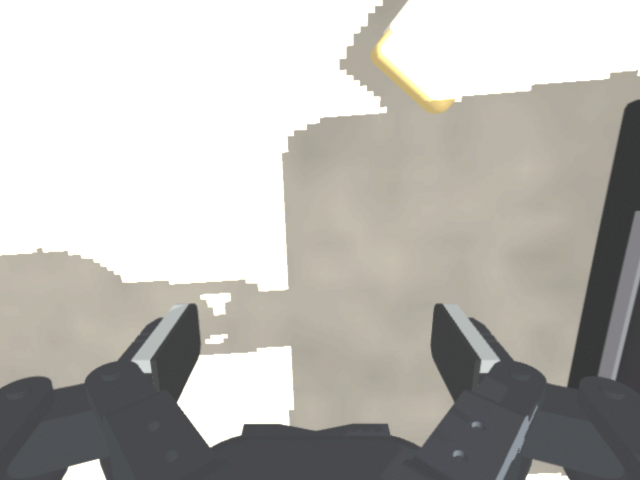

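The wrist view shows a grey strip between the bar (left edge about (570,385) to (628,105)) and the toaster. The tray may not be home, so the knuckles may have touched the end face before the tray reached its stop. I'll raise the camera for a clearer look.

Request:
move_arm(commands=[0, 0, -4, 0, 0, 0, -8, 0, 0, 1.5, -12, 0, 0, 3, -15, 0, 0, 3, -15, 0])

```text
t: 6.85
tcp_pos: [0.5639, 0.2275, 0.1671]
ee_rot: [1.0, -0.018, 0.004, 0.001]
ft_force: [-0.3, -0.4, -0.3]
gripper_width: 0.0855
gripper_force: 0.0
```

Request:
move_arm(commands=[0, 0, 0, 0, 0, 0, 0, 0])

```text
t: 7.02
tcp_pos: [0.5592, 0.2312, 0.1604]
ee_rot: [1.0, -0.015, -0.001, 0.001]
ft_force: [-0.0, -0.2, -0.9]
gripper_width: 0.0855
gripper_force: 0.0
```

```bash
python3 - <<'E'
from h import *
f,K,D,Rm,t=cam('wrist');np.savez('w2.npz',f=f,K=K,D=D,Rm=Rm,t=t);print(t)
g=f.copy()
T=lambda x,y,z:[.565+x+.025*y,y-.025*x,z]
for o,c in((0,(0,255,0)),(.01,(0,0,255))):
    q=proj([T(x,.152+o,z) for x,z in((-.07,.008),(.07,.008),(.07,.034),(-.07,.034))],K,D,Rm,t)
    print(o,q.round().tolist());cv2.polylines(g,[q.round().astype(int)],True,c,1)
q=proj([T(-.07,.14,.185),T(.07,.14,.185)],K,D,Rm,t);print(q.tolist())
x0,y0=320,60
o=np.hstack([f[60:480,320:640],g[60:480,320:640]]);o=cv2.resize(o,(800,525),interpolation=2);cv2.imwrite('pics/w2.png',cv2.convertScaleAbs(o,alpha=1.2,beta=10))
E
```

```text
[0.63281715 0.22803957 0.30328143]
0 [[411.0, 287.0], [424.0, 106.0], [434.0, 104.0], [419.0, 301.0]]
0.01 [[399.0, 287.0], [410.0, 106.0], [419.0, 104.0], [406.0, 301.0]]
[[552.6870568520555, 478.5843930285445], [636.3822953070139, 84.96460559836646]]
```

View pics/w2.png

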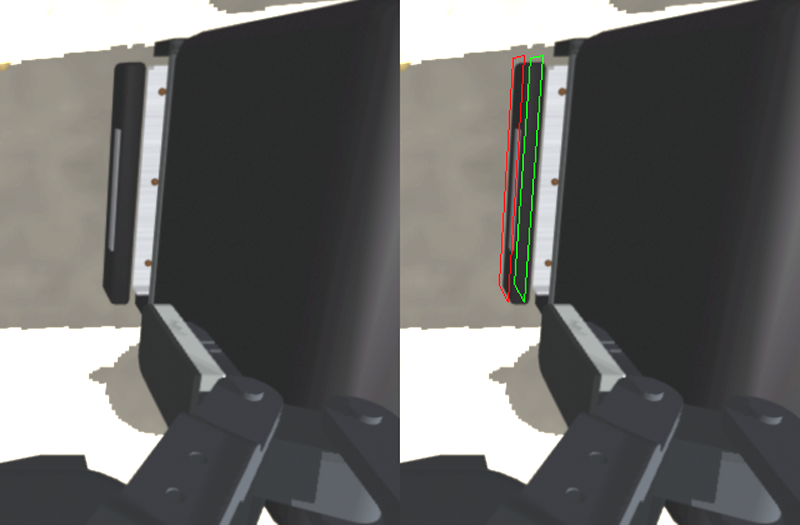

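The picture shows it clearly: the bar is still about 7–8 mm out, with the bright tray pan visible between the bar and the end face. The knuckles, which bulge wider than the finger backs, met the end face first. If I turn the hand about 63° off-square, a finger corner leads the knuckles and body by less than the 12 mm bar depth. Turning +115° keeps joint 7 in range and the other finger away from the butter.

Request:
move_arm(commands=[-0.9, -0.8, 0, 7, -1.8, -1.6, 0, 14, -2.7, -2.4, 0, 21, -3.6, -3.2, 0, 28, -4.5, -4, 0, 35])

```text
t: 7.48
tcp_pos: [0.5144, 0.274, 0.1592]
ee_rot: [0.948, -0.317, -0.002, 0.001]
ft_force: [-1.2, 0.8, -1.8]
gripper_width: 0.0852
gripper_force: 0.0
```

Request:
move_arm(commands=[0, 0, 0, 7, 0, 0, 0, 14, 0, 0, 0, 21, 0, 0, 0, 28, 0, 0, 0, 35])

```text
t: 7.9
tcp_pos: [0.515, 0.2746, 0.1601]
ee_rot: [0.809, -0.587, -0.0, 0.001]
ft_force: [-0.7, -1.0, -0.8]
gripper_width: 0.0854
gripper_force: 0.0
```

Request:
move_arm(commands=[0, 0, 0, 7, 0, 0, 0, 14, 0, 0, 0, 21, 0, 0, 0, 28, 0, 0, 0, 35])

```text
t: 8.32
tcp_pos: [0.4994, 0.1944, 0.1768]
ee_rot: [-0.678, 0.735, 0.016, -0.0]
ft_force: [0.0, -0.5, 0.1]
gripper_width: 0.0853
gripper_force: 0.0
```

Request:
move_arm(commands=[0, 0, 0, 5, 0, 0, 0, 10, 0, 0, 0, 10, 0, 0, 0, 10])

```text
t: 8.65
tcp_pos: [0.4874, 0.1463, 0.1941]
ee_rot: [-0.63, 0.776, 0.023, -0.002]
ft_force: [-0.5, 0.2, -0.6]
gripper_width: 0.0854
gripper_force: 0.0
```

```bash
python3 - <<'E'
from h import *
s=state();M=R.from_quat(s['ee_rot']).as_matrix();print(s['tcp_pos'],s['joint_pos'].__repr__(),M.round(3))
d=np.array([.512,.222,.012])-s['tcp_pos'];print(M.T@d*100, M.T@[0,-1,0])
E
```

```text
[0.48744782 0.14632839 0.19406562] array([-0.92248344,  0.88626394,  1.10483987,  1.96510054, -0.9997994 ,
        1.01675622, -2.65417583]) [[-0.206 -0.978 -0.032]
 [-0.978  0.205  0.033]
 [-0.025  0.038 -0.999]]
[-7.4458846  -1.54530921 18.35591815] [ 0.97828862 -0.20466017 -0.03264342]
```

Joint 7 ran the other way to its limit and the arm drifted. It touched nothing, since forces stayed near 0. I'll turn back; the opposite turn gives the same diagonal and puts the other finger on the clear side.

Request:
move_arm(commands=[0, 0, -1, -7, 0, 0, -2, -14, 0, 0, -3, -21, 0, 0, -4, -28, 0, 0, -4, -35])

```text
t: 9.07
tcp_pos: [0.4899, 0.1476, 0.2349]
ee_rot: [0.838, -0.546, -0.022, -0.006]
ft_force: [-0.2, 0.4, -0.2]
gripper_width: 0.0856
gripper_force: 0.0
```

```bash
python3 - <<'E'
from h import *
s=state();M=R.from_quat(s['ee_rot']).as_matrix();print(s['tcp_pos'],s['joint_pos'].__repr__(),M.round(3))
E
```

```text
[0.4899208  0.14760161 0.2349233 ] array([-0.9004772 ,  0.75610844,  1.0022811 ,  1.91354569, -0.81890107,
        0.97918601, -2.21688167]) [[ 0.404 -0.914 -0.03 ]
 [-0.914 -0.405  0.034]
 [-0.043  0.014 -0.999]]
```

Commands build on the pose actually reached, and running into that limit left a 2.6° tilt with the tips outward. This suggests an approach: if I drive toward an unreachable pose close to the base at azimuth +90°, the hand should tilt with its tips toward the base (−y), which is what clears the knuckles. I'll try that, well above everything.

Request:
move_arm(commands=[-3, 2, -1.4, -7, -6, 3.9, -2.7, -14, -9, 5.9, -4, -21, -12, 7.8, -5.4, -28, -15.3, 9.8, -6.7, -35])

```text
t: 9.48
tcp_pos: [0.3391, 0.247, 0.3093]
ee_rot: [0.963, -0.269, -0.02, -0.011]
ft_force: [-0.1, 1.4, 0.6]
gripper_width: 0.0856
gripper_force: 0.0
```

```bash
cat > st.py <<'E'
from h import *
import sys
s=state();M=R.from_quat(s['ee_rot']).as_matrix();print(np.round(s['tcp_pos'],4),np.round(s['joint_pos'],2),'F',np.round(s['ft_force'],1),'\n',M.round(3))
if len(sys.argv)>3: print('to target cm',(M.T@(np.array(sys.argv[1:4],float)-s['tcp_pos'])*100).round(1))
E
python3 st.py 0.1 0.38 0.33
```

```text
[0.3391 0.247  0.3093] [-1.37  0.48  1.04  2.06 -0.58  0.93 -2.12] F [-0.1  1.4  0.6] 
 [[ 0.854 -0.519 -0.032]
 [-0.518 -0.855  0.033]
 [-0.045 -0.011 -0.999]]
to target cm [-27.4   1.   -0.9]
```

Request:
move_arm(commands=[-2.8, 0.1, 0, -7, -5.6, 0.2, 0, -14, -8.4, 0.3, -0.2, -21, -11.2, 0.4, -0.3, -28, -14, 0.5, -0.5, -35])

```text
t: 9.9
tcp_pos: [0.2168, 0.3159, 0.3201]
ee_rot: [0.999, 0.034, -0.016, -0.017]
ft_force: [-0.4, 0.2, 0.3]
gripper_width: 0.0855
gripper_force: 0.0
```

```bash
python3 st.py 0.05 0.36 0.33
```

```text
[0.2168 0.3159 0.3201] [-1.72  0.35  0.95  2.14 -0.44  0.85 -2.01] F [-0.4  0.2  0.3] 
 [[ 0.997  0.067 -0.032]
 [ 0.068 -0.997  0.033]
 [-0.03  -0.035 -0.999]]
to target cm [-16.4  -5.5  -0.3]
```

Request:
move_arm(commands=[-3.3, -1.1, 0, -7, -6.6, -2.2, 0, -14, -9.8, -3.3, 0, -21, -13.1, -4.4, 0, -28, -16.4, -5.5, 0, -35])

```text
t: 10.32
tcp_pos: [0.0495, 0.3602, 0.3271]
ee_rot: [0.943, 0.333, -0.01, -0.021]
ft_force: [0.2, 0.7, 0.0]
gripper_width: 0.0851
gripper_force: 0.0
```

```bash
python3 st.py 0.04 0.18 0.33
```

```text
[0.0495 0.3602 0.3271] [-2.16  0.24  0.82  2.18 -0.31  0.79 -2.04] F [0.2 0.7 0. ] 
 [[ 0.779  0.627 -0.032]
 [ 0.627 -0.778  0.033]
 [-0.004 -0.046 -0.999]]
to target cm [-12.   13.4  -0.9]
```

Request:
move_arm(commands=[-1.8, 2, 0, 0, -3.6, 4, 0, 0, -5.4, 6, 0, 0, -7.2, 8, 0, 0, -9, 10, 0, 0])

```text
t: 10.73
tcp_pos: [0.0433, 0.2246, 0.3225]
ee_rot: [0.944, 0.329, -0.009, -0.02]
ft_force: [-0.8, -1.3, -0.1]
gripper_width: 0.0854
gripper_force: 0.0
```

```bash
python3 st.py 0.04 0.18 0.33
```

```text
[0.0433 0.2246 0.3225] [-2.43 -0.1   0.81  2.45  0.07  0.73 -2.56] F [-0.8 -1.3 -0.1] 
 [[ 0.783  0.621 -0.03 ]
 [ 0.622 -0.782  0.032]
 [-0.004 -0.044 -0.999]]
to target cm [-3.   3.3 -0.9]
```

Request:
move_arm(commands=[-0.8, 1, 1, -5, -1.6, 2, 2, -10, -2.4, 3, 3, -15, -3.2, 4, 4, -20, -4, 5, 5, -25])

```text
t: 11.15
tcp_pos: [0.0469, 0.1957, 0.3028]
ee_rot: [0.901, 0.432, 0.005, -0.024]
ft_force: [-0.1, 0.2, -0.2]
gripper_width: 0.0853
gripper_force: 0.0
```

```bash
python3 st.py 0.04 0.18 0.27
```

```text
[0.0469 0.1957 0.3028] [-2.01 -0.08  0.42  2.55  0.04  0.62 -2.29] F [-0.1  0.2 -0.2] 
 [[ 0.626  0.779 -0.012]
 [ 0.779 -0.625  0.047]
 [ 0.029 -0.039 -0.999]]
to target cm [-1.8  0.6  3.2]
```

Request:
move_arm(commands=[-1.1, 0.9, 0, 0, -2.2, 1.8, 0, 0, -3.3, 2.7, 0, 0, -4.4, 3.6, 0, 0, -5.5, 4.5, 0, 0])

```text
t: 11.57
tcp_pos: [0.0538, 0.1684, 0.3103]
ee_rot: [0.902, 0.43, 0.003, -0.034]
ft_force: [0.4, -1.0, 0.5]
gripper_width: 0.0852
gripper_force: 0.0
```

```bash
python3 st.py 0.04 0.28 0.3
```

```text
[0.0538 0.1684 0.3103] [-1.25 -0.11 -0.18  2.56 -0.09  0.64 -2.04] F [ 0.4 -1.   0.5] 
 [[ 0.629  0.777 -0.024]
 [ 0.776 -0.627  0.063]
 [ 0.034 -0.058 -0.998]]
to target cm [ 7.8 -8.   1.8]
```

Retreating toward the base tilts the tip outward, so the sign is opposite to what I guessed. At azimuth −90° (free space at −y), overreaching outward should therefore tilt the tip toward −y. I'll travel there, high and clear.

Request:
move_arm(commands=[3.5, 1, -0.5, 0, 6.9, 2.1, -1.1, 0, 10.4, 3.1, -1.6, 0, 13.8, 4.2, -2.2, 0, 17.3, 5.2, -2.7, 0])

```text
t: 11.98
tcp_pos: [0.2057, 0.2689, 0.3403]
ee_rot: [0.902, 0.43, 0.003, -0.034]
ft_force: [0.2, 0.5, 0.8]
gripper_width: 0.0853
gripper_force: 0.0
```

Request:
move_arm(commands=[-0.2, 4.1, -0.2, 0, -0.4, 8.2, -0.5, 0, -0.5, 12.3, -0.7, 0, -0.7, 16.4, -1, 0, -0.9, 20.5, -1.2, 0])

```text
t: 12.4
tcp_pos: [0.359, 0.1306, 0.3399]
ee_rot: [0.902, 0.43, 0.003, -0.034]
ft_force: [0.7, 1.4, 0.3]
gripper_width: 0.0856
gripper_force: 0.0
```

Request:
move_arm(commands=[-2.2, 3.3, -0.3, 0, -4.4, 6.6, -0.5, 0, -6.6, 9.9, -0.8, 0, -8.8, 13.2, -1, 0, -11, 16.6, -1.3, 0])

```text
t: 12.82
tcp_pos: [0.4178, -0.06, 0.3391]
ee_rot: [0.902, 0.43, 0.003, -0.034]
ft_force: [0.8, 0.4, 0.3]
gripper_width: 0.0854
gripper_force: 0.0
```

Request:
move_arm(commands=[-3.7, 1.4, -0.2, 0, -7.4, 2.9, -0.4, 0, -11.1, 4.3, -0.6, 0, -14.8, 5.8, -0.8, 0, -18.5, 7.2, -1, 0])

```text
t: 13.23
tcp_pos: [0.3567, -0.2494, 0.3386]
ee_rot: [0.902, 0.43, 0.003, -0.034]
ft_force: [0.7, -0.3, 0.5]
gripper_width: 0.0855
gripper_force: 0.0
```

```bash
python3 st.py 0.25 -0.42 0.33
```

```text
[ 0.3567 -0.2494  0.3386] [ 0.24  0.34  0.43  1.92 -0.21  0.98  0.09] F [ 0.7 -0.3  0.5] 
 [[ 0.63   0.777 -0.024]
 [ 0.776 -0.627  0.064]
 [ 0.035 -0.059 -0.998]]
to target cm [-20.    2.5   0. ]
```

Request:
move_arm(commands=[-4, 0.5, -0.2, 0, -8, 1, -0.4, 0, -12, 1.5, -0.6, 0, -16, 2, -0.8, 0, -20, 2.5, -0.8, 0])

```text
t: 13.65
tcp_pos: [0.2501, -0.4208, 0.3384]
ee_rot: [0.902, 0.43, 0.004, -0.034]
ft_force: [1.5, 0.5, 1.0]
gripper_width: 0.0854
gripper_force: 0.0
```

Request:
move_arm(commands=[-3.9, 0.9, -0.2, 0, -7.8, 1.8, -0.4, 0, -11.7, 2.6, -0.6, 0, -15.6, 3.5, -0.8, 0, -19.6, 4.3, -0.9, 0])

```text
t: 14.07
tcp_pos: [0.1607, -0.6004, 0.3375]
ee_rot: [0.902, 0.431, 0.004, -0.034]
ft_force: [1.4, -1.3, 0.4]
gripper_width: 0.0855
gripper_force: 0.0
```

Request:
move_arm(commands=[-3.4, 1.8, -0.2, 0, -6.8, 3.6, -0.4, 0, -10.2, 5.4, -0.6, 0, -13.6, 7.2, -0.8, 0, -17.2, 8.8, -1.1, 0])

```text
t: 14.48
tcp_pos: [0.1241, -0.7802, 0.3365]
ee_rot: [0.902, 0.43, 0.004, -0.034]
ft_force: [0.9, -1.9, 0.5]
gripper_width: 0.0853
gripper_force: 0.0
```

Request:
move_arm(commands=[-3.4, 1.8, -0.2, 0, -6.8, 3.6, -0.4, 0, -10.2, 5.4, -0.6, 0, -13.6, 7.2, -0.8, 0, -17.2, 8.8, -1.1, 0])

```text
t: 14.9
tcp_pos: [0.089, -0.7792, 0.3694]
ee_rot: [0.901, 0.427, 0.019, -0.077]
ft_force: [-1.8, -0.1, -0.8]
gripper_width: 0.0854
gripper_force: 0.0
```

```bash
python3 st.py 0.05 -1.1 0.34
```

```text
[ 0.089  -0.7792  0.3694] [ 1.36  1.17  1.04  0.14 -0.97  2.05  0.81] F [-1.8 -0.1 -0.8] 
 [[ 0.635  0.772 -0.032]
 [ 0.766 -0.624  0.155]
 [ 0.1   -0.123 -0.987]]
to target cm [-27.3  17.4  -1.9]
```

Overreaching tilts the tip inward, about 5° per call. So I need to overreach at azimuth +90°, where inward is −y. I'll swing around, high above everything.

Request:
move_arm(commands=[3.8, -0.3, 0.4, 0, 7.7, -0.6, 0.8, 0, 11.5, -0.9, 1.3, 0, 15.4, -1.2, 1.7, 0, 19.2, -1.5, 2.1, 0])

```text
t: 15.32
tcp_pos: [0.1781, -0.6492, 0.3762]
ee_rot: [0.901, 0.427, 0.017, -0.074]
ft_force: [1.5, -0.7, 0.9]
gripper_width: 0.0853
gripper_force: 0.0
```

Request:
move_arm(commands=[4, 0.1, 0.4, 0, 7.9, 0.3, 0.8, 0, 11.9, 0.4, 1.1, 0, 15.8, 0.6, 1.5, 0, 19.8, 0.7, 1.9, 0])

```text
t: 15.73
tcp_pos: [0.3098, -0.4992, 0.3751]
ee_rot: [0.901, 0.427, 0.016, -0.074]
ft_force: [0.1, -0.7, -0.3]
gripper_width: 0.0858
gripper_force: 0.0
```

Request:
move_arm(commands=[4, -0.7, 0.5, 0, 8, -1.4, 1, 0, 12.1, -2.1, 1.5, 0, 16.1, -2.8, 2, 0, 20.1, -3.5, 2.5, 0])

```text
t: 16.15
tcp_pos: [0.4091, -0.319, 0.3729]
ee_rot: [0.901, 0.427, 0.016, -0.074]
ft_force: [2.1, 0.0, 0.1]
gripper_width: 0.0849
gripper_force: 0.0
```

Request:
move_arm(commands=[3.6, -1.9, 0.6, 0, 7.1, -3.8, 1.2, 0, 10.7, -5.6, 1.8, 0, 14.3, -7.5, 2.4, 0, 17.9, -9.4, 3, 0])

```text
t: 16.57
tcp_pos: [0.4484, -0.1184, 0.3708]
ee_rot: [0.901, 0.427, 0.015, -0.074]
ft_force: [1.0, -0.3, -0.2]
gripper_width: 0.0851
gripper_force: 0.0
```

```bash
python3 st.py 0.46 0.11 0.37
```

```text
[ 0.4484 -0.1184  0.3708] [-0.47  0.75  1.47  1.79 -0.79  1.49  0.5 ] F [ 1.  -0.3 -0.2] 
 [[ 0.634  0.772 -0.036]
 [ 0.768 -0.624  0.146]
 [ 0.091 -0.12  -0.989]]
to target cm [ 18.3 -13.3   3.4]
```

Request:
move_arm(commands=[3.2, -2.6, 0.6, 0, 6.4, -5.2, 1.2, 0, 9.6, -7.8, 1.9, 0, 12.8, -10.4, 2.5, 0, 16, -13, 3.2, 0])

```text
t: 16.98
tcp_pos: [0.4479, 0.0902, 0.3695]
ee_rot: [0.901, 0.427, 0.015, -0.074]
ft_force: [1.0, -0.1, -0.1]
gripper_width: 0.0853
gripper_force: 0.0
```

Request:
move_arm(commands=[1.7, -3.5, 0.6, 0, 3.5, -7, 1.2, 0, 5.2, -10.4, 1.8, 0, 7, -13.9, 2.4, 0, 8.7, -17.4, 3, 0])

```text
t: 17.4
tcp_pos: [0.3668, 0.2697, 0.3683]
ee_rot: [0.901, 0.427, 0.015, -0.074]
ft_force: [0.5, 0.1, -0.0]
gripper_width: 0.0854
gripper_force: 0.0
```

Request:
move_arm(commands=[0.9, -3.9, 0.6, 0, 1.9, -7.7, 1.1, 0, 2.8, -11.6, 1.7, 0, 3.7, -15.4, 2.3, 0, 4.6, -19.3, 2.9, 0])

```text
t: 17.82
tcp_pos: [0.2453, 0.4294, 0.3667]
ee_rot: [0.901, 0.427, 0.015, -0.073]
ft_force: [1.5, 0.3, 0.1]
gripper_width: 0.0854
gripper_force: 0.0
```

```bash
python3 st.py 0.15 0.61 0.37
```

```text
[0.2453 0.4294 0.3667] [-1.84  0.7   1.48  1.87 -0.89  1.3  -0.78] F [1.5 0.3 0.1] 
 [[ 0.634  0.772 -0.036]
 [ 0.768 -0.624  0.145]
 [ 0.09  -0.119 -0.989]]
to target cm [  7.9 -18.7   2.6]
```

Request:
move_arm(commands=[1.6, -3.7, 0.5, 0, 3.2, -7.5, 1, 0, 4.7, -11.2, 1.6, 0, 6.3, -15, 2.1, 0, 7.9, -18.7, 2.6, 0])

```text
t: 18.23
tcp_pos: [0.1498, 0.6108, 0.3694]
ee_rot: [0.901, 0.428, 0.015, -0.073]
ft_force: [0.3, 0.0, -0.2]
gripper_width: 0.0857
gripper_force: 0.0
```

Request:
move_arm(commands=[2, -3.2, 0.6, 0, 4, -6.4, 1.2, 0, 6, -9.5, 1.8, 0, 8, -12.7, 2.4, 0, 10, -15.9, 3, 0])

```text
t: 18.65
tcp_pos: [0.0901, 0.7908, 0.3677]
ee_rot: [0.901, 0.427, 0.014, -0.073]
ft_force: [0.5, 0.9, -0.2]
gripper_width: 0.0855
gripper_force: 0.0
```

Request:
move_arm(commands=[2, -3.2, 0.6, 0, 4, -6.4, 1.2, 0, 6, -9.5, 1.8, 0, 8, -12.7, 2.4, 0, 10, -15.9, 3, 0])

```text
t: 19.07
tcp_pos: [0.0434, 0.8996, 0.3497]
ee_rot: [0.902, 0.423, 0.019, -0.084]
ft_force: [-2.5, -0.5, 0.7]
gripper_width: 0.0855
gripper_force: 0.0
```

```bash
python3 st.py 0.05 1.0 0.37
```

```text
[0.0434 0.8996 0.3497] [-1.59  1.19  0.99  0.13 -1.    1.71 -2.18] F [-2.5 -0.5  0.7] 
 [[ 0.642  0.766 -0.037]
 [ 0.76  -0.628  0.168]
 [ 0.106 -0.136 -0.985]]
to target cm [ 8.3 -6.1 -0.3]
```

The overreach tilt depends on wrist saturation; here it went outward too (tilt now 0.168 toward +y). With the wrist unsaturated, overreach consistently tilts the tip outward. So I'll overreach at −90° but low, where joint 6 is mid-range, to get a tilt toward −y.

Request:
move_arm(commands=[-1.9, 3.5, -0.9, 0, -3.8, 7.1, -1.8, 0, -5.6, 10.6, -2.7, 0, -7.5, 14.2, -3.6, 0, -9.4, 17.7, -4.5, 0])

```text
t: 19.48
tcp_pos: [0.0922, 0.7743, 0.3588]
ee_rot: [0.9, 0.428, 0.021, -0.085]
ft_force: [0.6, 1.9, 1.2]
gripper_width: 0.0855
gripper_force: 0.0
```

Request:
move_arm(commands=[-1.5, 3.8, -0.7, 0, -2.9, 7.6, -1.4, 0, -4.4, 11.4, -2, 0, -5.8, 15.2, -2.7, 0, -7.3, 19, -3.4, 0])

```text
t: 19.9
tcp_pos: [0.1947, 0.5941, 0.3599]
ee_rot: [0.9, 0.427, 0.021, -0.085]
ft_force: [1.1, 0.6, -0.7]
gripper_width: 0.0854
gripper_force: 0.0
```

Request:
move_arm(commands=[-0.9, 3.8, -0.6, 0, -1.8, 7.7, -1.2, 0, -2.7, 11.5, -1.9, 0, -3.6, 15.4, -2.5, 0, -4.5, 19.2, -3.1, 0])

```text
t: 20.32
tcp_pos: [0.3159, 0.4353, 0.3601]
ee_rot: [0.9, 0.427, 0.022, -0.085]
ft_force: [0.6, 0.8, -0.3]
gripper_width: 0.085
gripper_force: 0.0
```

Request:
move_arm(commands=[-1.6, 3.6, -0.7, 0, -3.2, 7.3, -1.3, 0, -4.7, 10.9, -2, 0, -6.3, 14.6, -2.7, 0, -7.9, 18.2, -3.4, 0])

```text
t: 20.73
tcp_pos: [0.4072, 0.2558, 0.3603]
ee_rot: [0.9, 0.427, 0.022, -0.086]
ft_force: [0.7, 0.3, 0.6]
gripper_width: 0.0855
gripper_force: 0.0
```

```bash
python3 st.py 0.46 -0.01 0.37
```

```text
[0.4072 0.2558 0.3603] [-1.2   0.48  1.05  1.88 -0.67  1.11 -0.55] F [0.7 0.3 0.6] 
 [[ 0.635  0.772 -0.034]
 [ 0.764 -0.621  0.172]
 [ 0.112 -0.135 -0.984]]
to target cm [-16.9  20.5  -5.7]
```

I'll fit a small kinematic model from the recorded joint/pose pairs to predict this, instead of probing blindly.

```bash
cat > kin.py <<'E'
from h import *
from scipy.optimize import least_squares
import itertools
data=[([1.354,.689,-.195,1.565,.157,.902,-.215],[.155,-.605,.231],[.99215,.12508,-.00016,-.0008]),
([-.3684,.9697,-.1268,1.7819,.2335,.3906,-2.2456],[.5589,.21845,.0126],None),
([-.92248,.88626,1.10484,1.9651,-.9998,1.01676,-2.65418],[.48745,.14633,.19407],[-.63,.776,.023,-.002]),
([-.90048,.75611,1.00228,1.91355,-.8189,.97919,-2.21688],[.48992,.1476,.23492],[.838,-.546,-.022,-.006]),
([-2.43,-.1,.81,2.45,.07,.73,-2.56],[.0433,.2246,.3225],[.944,.329,-.009,-.02]),
([-1.25,-.11,-.18,2.56,-.09,.64,-2.04],[.0538,.1684,.3103],[.902,.43,.003,-.034]),
([1.36,1.17,1.04,.14,-.97,2.05,.81],[.089,-.7792,.3694],[.901,.427,.019,-.077]),
([-1.59,1.19,.99,.13,-1.,1.71,-2.18],[.0434,.8996,.3497],[.902,.423,.019,-.084]),
([-1.2,.48,1.05,1.88,-.67,1.11,-.55],[.4072,.2558,.3603],[.9,.427,.022,-.086])]
ax='zyzyzyz'
def fk(q,s,L,o):
    Rm=np.eye(3);p=np.zeros(3);L=L.reshape(8,3)
    for i in range(7):
        p=p+Rm@L[i]; Rm=Rm@R.from_euler(ax[i],s[i]*q[i]).as_matrix()
    return p+Rm@L[7],Rm@R.from_euler('z',o).as_matrix()
if __name__=='__main__':
    best=None
    for s in itertools.product([1,-1],repeat=3):
        for o in(0,np.pi/2,np.pi,-np.pi/2):
            sg=[-1,1,s[0],1,s[1],1,s[2]]
            e=0
            for q,p,r in data:
                if r is None: continue
                _,M=fk(np.array(q),sg,np.zeros(24),o); e+=(R.from_matrix(M).inv()*R.from_quat(r)).magnitude()**2
            if best is None or e<best[0]: best=(e,sg,o)
    print(best)
    sg,o=best[1:]
    f=lambda L:np.concatenate([1000*(fk(np.array(q),sg,L,o)[0]-p) for q,p,r in data]+[L*3])
    r=least_squares(f,np.zeros(24));print(r.x.reshape(8,3).round(3),r.fun[:27].round(1))
    np.savez('kin.npz',L=r.x,s=sg,o=o)
E
python3 kin.py
```

```text
(0.0003332081385007083, [-1, 1, -1, 1, -1, 1, -1], 1.5707963267948966)
[[ 0.     0.     0.176]
 [-0.001 -0.009  0.176]
 [ 0.    -0.009  0.281]
 [ 0.001 -0.014  0.281]
 [-0.001 -0.014  0.172]
 [ 0.002 -0.     0.172]
 [-0.002 -0.     0.169]
 [-0.    -0.     0.169]] [-0.  -0.5 -0.5 -0.1 -0.2 -0.2  0.1  0.1  0.1 -0.1  0.   0.   0.2  1.4
  1.1 -0.8 -0.7 -0.9  0.8 -0.1 -1.8  1.1 -0.2  2.2 -1.3  0.2  0.2]
```

```bash
cat > sol.py <<'E'
from kin import *
k=np.load('kin.npz');L,sg,o=k['L'],k['s'],float(k['o'])
lo=np.array([-3.01,-.46,-1.47,.13,-1,.04,-2.66])+1e-4;hi=np.array([3.01,2.08,1.51,2.56,4.14,2.09,2.66])-1e-4
FK=lambda q:fk(q,sg,L,o)
def solve(q0,p,Rt,w,reg=1e-3):
    q0=np.clip(q0,lo+1e-6,hi-1e-6)
    def f(q):
        a,M=FK(q);return np.r_[a-p,w*(R.from_matrix(Rt@M.T)).as_rotvec(),reg*(q-q0)]
    return least_squares(f,q0,bounds=(lo,hi)).x
E
python3 - <<'E'
from sol import *
qA=np.array([-2.01,-.08,.42,2.55,.04,.62,-2.29]);p,M=FK(qA)
qC=np.array([-1.7,1.0,1.2,.8,-1.,1.7,-1.8])
qC=solve(qC,np.array([.0901,.7908,.3677]),R.from_quat([.901,.427,.014,-.073]).as_matrix(),1.)
pC,MC=FK(qC);print('C0',pC,MC[:,2],qC.round(2))
qB=solve(np.array([1.3,1.1,1.0,.5,-.9,1.9,.8]),np.array([.1241,-.7802,.3365]),R.from_quat([.902,.43,.004,-.034]).as_matrix(),1.)
pB,MB=FK(qB);print('B0',pB,MB[:,2],qB.round(2))
for w in(.05,.1,.2,.4,1):
    for n,q,pp,MM,d in(('A',qA,p,M,M@[-.055,.045,0]),('B',qB,pB,MB,MB@[-.172,.088,-.011]),('C',qC,pC,MC,MC@[.1,-.159,.03])):
        r=solve(q,pp+d,MM,w);a,m=FK(r);print(n,w,'move',(a-pp).round(3),'cmd',d.round(3),'z',m[:,2].round(3),r.round(2))
print('obs A move .007,-.027,.0075 z(-.024,.063); B -.035,.001,.033 z(-.032,.155); C -.047,.109,-.018 z(-.037,.168)')
E
```

```text
C0 [0.0901002  0.79080125 0.3677008 ] [-0.03712691  0.14355091 -0.98894627] [-1.82  1.    1.17  0.91 -1.    1.54 -1.69]
B0 [ 0.12410044 -0.78020227  0.33650101] [-0.02203117  0.06479787 -0.99765518] [ 1.16  1.09  1.02  0.59 -0.84  1.76  0.99]
A 0.05 move [ 0.002 -0.07  -0.002] cmd [ 0.001 -0.071 -0.003] z [-0.046 -0.05  -0.998] [ 0.14 -0.17 -1.21  2.56 -0.27  0.73 -1.52]
B 0.05 move [-0.04  -0.186 -0.001] cmd [-0.04  -0.189 -0.   ] z [ 0.014 -0.341 -0.94 ] [ 1.39  1.23  1.03  0.13 -0.99  1.49  0.83]
C 0.05 move [-0.06   0.179 -0.003] cmd [-0.06   0.18  -0.002] z [-0.028  0.369 -0.929] [-1.61  1.2   0.98  0.13 -1.    1.5  -2.19]
A 0.1 move [ 0.002 -0.069  0.001] cmd [ 0.001 -0.071 -0.003] z [-0.039 -0.028 -0.999] [ 0.32 -0.27 -1.2   2.56 -0.39  0.77 -1.23]
B 0.1 move [-0.041 -0.179 -0.004] cmd [-0.04  -0.189 -0.   ] z [ 0.012 -0.317 -0.948] [ 1.39  1.23  1.04  0.13 -1.    1.52  0.83]
C 0.1 move [-0.061  0.174 -0.004] cmd [-0.06   0.18  -0.002] z [-0.028  0.356 -0.934] [-1.61  1.2   0.98  0.13 -1.    1.51 -2.19]
A 0.2 move [ 0.003 -0.066  0.006] cmd [ 0.001 -0.071 -0.003] z [-0.026  0.
[... 498 characters left out ...]
 -0.   ] z [-0.007 -0.107 -0.994] [ 1.39  1.24  1.05  0.13 -1.    1.73  0.83]
C 0.4 move [-0.062  0.136 -0.019] cmd [-0.06   0.18  -0.002] z [-0.033  0.241 -0.97 ] [-1.61  1.2   0.99  0.13 -1.    1.63 -2.19]
A 1 move [ 0.004 -0.064  0.012] cmd [ 0.001 -0.071 -0.003] z [-0.011  0.042 -0.999] [ 0.43 -0.41 -1.02  2.56 -0.52  0.87 -0.87]
B 1 move [-0.051 -0.069 -0.04 ] cmd [-0.04  -0.189 -0.   ] z [-0.019  0.024 -1.   ] [ 1.4   1.25  1.05  0.13 -1.    1.85  0.84]
C 1 move [-0.063  0.113 -0.028] cmd [-0.06   0.18  -0.002] z [-0.036  0.167 -0.985] [-1.61  1.2   0.99  0.13 -1.    1.7  -2.19]
obs A move .007,-.027,.0075 z(-.024,.063); B -.035,.001,.033 z(-.032,.155); C -.047,.109,-.018 z(-.037,.168)
```

The model fits to within about 1–2 mm and reproduces the overreach result with rotation weight 1: tilt ≈ 0.34 rad per metre of unmet reach. I'll go to −90° and low, then overreach outward several times for about −0.1 rad tilt. With a 45° diagonal that clears the knuckles.

Request:
move_arm(commands=[-2.3, 3.3, -0.7, 0, -4.6, 6.5, -1.4, 0, -7, 9.8, -2.1, 0, -9.3, 13, -2.8, 0, -11.6, 16.3, -3.6, 0])

```text
t: 21.15
tcp_pos: [0.46, 0.0597, 0.3607]
ee_rot: [0.9, 0.427, 0.022, -0.086]
ft_force: [0.9, 0.0, 0.9]
gripper_width: 0.0855
gripper_force: 0.0
```

Request:
move_arm(commands=[-3.2, 2.3, -0.7, 0, -6.4, 4.7, -1.4, 0, -9.5, 7, -2, 0, -12.7, 9.3, -2.7, 0, -15.9, 11.6, -3.4, 0])

```text
t: 21.57
tcp_pos: [0.4493, -0.14, 0.3606]
ee_rot: [0.9, 0.427, 0.022, -0.086]
ft_force: [2.5, 0.3, 0.2]
gripper_width: 0.0857
gripper_force: 0.0
```

Request:
move_arm(commands=[-3.6, 1.2, -0.6, 0, -7.3, 2.3, -1.1, 0, -10.9, 3.5, -1.7, 0, -14.6, 4.6, -2.3, 0, -18.2, 5.8, -2.9, 0])

```text
t: 21.98
tcp_pos: [0.3787, -0.3201, 0.3609]
ee_rot: [0.9, 0.426, 0.022, -0.086]
ft_force: [0.7, -0.6, 0.3]
gripper_width: 0.0853
gripper_force: 0.0
```

Request:
move_arm(commands=[-3.8, 0.3, -0.5, 0, -7.7, 0.6, -1, 0, -11.5, 0.9, -1.4, 0, -15.4, 1.2, -1.9, 0, -19.2, 1.4, -2.4, 0])

```text
t: 22.4
tcp_pos: [0.2682, -0.4795, 0.3607]
ee_rot: [0.9, 0.427, 0.023, -0.086]
ft_force: [1.5, -0.4, 0.5]
gripper_width: 0.0857
gripper_force: 0.0
```

Request:
move_arm(commands=[-3.7, 0.8, 0.7, 0, -7.4, 1.5, 1.4, 0, -11.2, 2.3, 2.1, 0, -14.9, 3, 2.8, 0, -18.6, 3.8, 3.5, 0])

```text
t: 22.82
tcp_pos: [0.1782, -0.6391, 0.2993]
ee_rot: [0.9, 0.426, 0.023, -0.086]
ft_force: [1.1, -0.5, 1.0]
gripper_width: 0.0854
gripper_force: 0.0
```

Request:
move_arm(commands=[-3, 1.2, 1.5, 0, -6, 2.5, 3, 0, -9, 3.7, 4.6, 0, -12, 5, 6.1, 0, -15, 6.2, 7.6, 0])

```text
t: 23.23
tcp_pos: [0.129, -0.7786, 0.1987]
ee_rot: [0.9, 0.426, 0.024, -0.086]
ft_force: [0.7, -1.2, 1.6]
gripper_width: 0.085
gripper_force: 0.0
```

```bash
cat > pl.py <<'E'
from sol import *
s=state();q=np.array(s['joint_pos']);p,M=FK(q);print(p-s['tcp_pos'])
for tz in (0.1,0,-.1):
    d=np.array([0,-.2,tz*.5]);Q=q;P,N=FK(Q)
    for i in range(4):
        T=P+d
        Q=solve(Q,T,N,1.);P,N=FK(Q);print(tz,i,P.round(3),N[:,2].round(3),Q.round(2))
print((M.T@[0,-.2,0]*100).round(1))
E
python3 st.py; python3 pl.py
```

```text
[ 0.129  -0.7786  0.1987] [ 1.2   1.19  0.72  0.65 -0.63  1.61  0.92] F [ 0.7 -1.2  1.6] 
 [[ 0.635  0.772 -0.03 ]
 [ 0.764 -0.622  0.174]
 [ 0.116 -0.134 -0.984]]
[-0.00085852  0.00178711 -0.00134402]
0.1 0 [ 0.109 -0.833  0.215] [-0.024  0.128 -0.991] [ 1.36  1.35  1.03  0.13 -1.    1.86  0.79]
0.1 1 [ 0.089 -0.854  0.222] [-0.018  0.069 -0.997] [ 1.38  1.34  1.04  0.13 -1.    1.81  0.81]
0.1 2 [ 0.074 -0.875  0.228] [-0.013  0.008 -1.   ] [ 1.4   1.33  1.04  0.13 -1.    1.75  0.83]
0.1 3 [ 0.061 -0.895  0.234] [-0.009 -0.053 -0.999] [ 1.42  1.32  1.03  0.13 -1.    1.7   0.85]
0 0 [ 0.11  -0.841  0.173] [-0.025  0.13  -0.991] [ 1.36  1.4   1.03  0.13 -1.    1.81  0.79]
0 1 [ 0.091 -0.867  0.147] [-0.018  0.072 -0.997] [ 1.38  1.42  1.03  0.13 -1.    1.73  0.81]
0 2 [ 0.075 -0.892  0.125] [-0.013  0.013 -1.   ] [ 1.4   1.45  1.02  0.13 -1.    1.64  0.83]
0 3 [ 0.063 -0.915  0.107] [-0.009 -0.047 -0.999] [ 1.42  1.47  1.02  0.13 -1.    1.56  0.84]
-0.1 0 [ 0.111 -0.847  0.131] [-0.025  0.132 -0.991] [ 1.36  1.44  1.02  0.13 -1.    1.76  0.79]
-0.1 1 [ 0.092 -0.874  0.07 ] [-0.019  0.074 -0.997] [ 1.38  1.51  1.02  0.13 -1.    1.64  0.81]
-0.1 2 [ 0.076 -0.898  0.019] [-0.013  0.015 -1.   ] [ 1.4   1.56  1.01  0.13 -1.    1.53  0.83]
-0.1 3 [ 0.063 -0.919 -0.023] [-0.009 -0.046 -0.999] [ 1.42  1.61  1.    0.13 -1.    1.42  0.84]
[-15.3  12.4  -3.5]
```

Request:
move_arm(commands=[-3.1, 2.5, -0.7, 0, -6.2, 5, -1.5, 0, -9.3, 7.5, -2.2, 0, -12.4, 10, -3, 0, -15.5, 12.5, -3.7, 0])

```text
t: 23.65
tcp_pos: [0.1123, -0.8357, 0.1813]
ee_rot: [0.903, 0.423, 0.019, -0.072]
ft_force: [0.2, -0.4, 0.2]
gripper_width: 0.0855
gripper_force: 0.0
```

Request:
move_arm(commands=[-3.1, 2.5, -0.7, 0, -6.2, 5, -1.4, 0, -9.3, 7.5, -2, 0, -12.4, 10, -2.7, 0, -15.5, 12.5, -3.2, 0])

```text
t: 24.07
tcp_pos: [0.1006, -0.8533, 0.1693]
ee_rot: [0.903, 0.427, 0.012, -0.052]
ft_force: [-0.4, 0.4, 0.6]
gripper_width: 0.0854
gripper_force: 0.0
```

```bash
python3 st.py
```

```text
[ 0.1006 -0.8533  0.1693] [ 1.37  1.4   1.02  0.14 -0.99  1.78  0.8 ] F [-0.4  0.4  0.6] 
 [[ 0.635  0.772 -0.023]
 [ 0.769 -0.63   0.105]
 [ 0.066 -0.084 -0.994]]
```

It works as predicted. I'll continue.

Request:
move_arm(commands=[-3.2, 2.6, -0.4, 0, -6.4, 5.2, -0.9, 0, -9.6, 7.8, -1.3, 0, -12.8, 10.4, -1.8, 0, -16, 13, -2.2, 0])

```text
t: 24.48
tcp_pos: [0.0871, -0.8697, 0.1513]
ee_rot: [0.904, 0.427, 0.006, -0.035]
ft_force: [0.5, 0.2, -0.4]
gripper_width: 0.0852
gripper_force: 0.0
```

Request:
move_arm(commands=[-3.2, 2.6, -0.4, 0, -6.4, 5.2, -0.7, 0, -9.6, 7.8, -1, 0, -12.8, 10.4, -1.3, 0, -16, 13, -1.6, 0])

```text
t: 24.9
tcp_pos: [0.0757, -0.885, 0.1363]
ee_rot: [0.904, 0.427, -0.001, -0.018]
ft_force: [-0.2, -0.3, 0.4]
gripper_width: 0.0853
gripper_force: 0.0
```

Request:
move_arm(commands=[-3.2, 2.6, -0.2, 0, -6.4, 5.2, -0.4, 0, -9.6, 7.8, -0.6, 0, -12.8, 10.4, -0.8, 0, -16, 13, -1, 0])

```text
t: 25.32
tcp_pos: [0.0657, -0.8997, 0.1237]
ee_rot: [0.904, 0.427, -0.007, -0.001]
ft_force: [0.4, -0.9, 0.6]
gripper_width: 0.0855
gripper_force: 0.0
```

Request:
move_arm(commands=[-3.2, 2.6, 0, 0, -6.4, 5.2, 0, 0, -9.6, 7.8, 0, 0, -12.8, 10.4, 0, 0, -16, 13, 0, 0])

```text
t: 25.73
tcp_pos: [0.0571, -0.9141, 0.1113]
ee_rot: [0.904, 0.427, -0.014, 0.016]
ft_force: [0.7, -0.3, 0.0]
gripper_width: 0.0854
gripper_force: 0.0
```

```bash
python3 st.py
```

```text
[ 0.0571 -0.9141  0.1113] [ 1.42  1.46  1.02  0.14 -1.    1.57  0.85] F [ 0.7 -0.3  0. ] 
 [[ 0.634  0.773 -0.012]
 [ 0.772 -0.634 -0.04 ]
 [-0.039  0.017 -0.999]]
```

Request:
move_arm(commands=[-3.2, 2.6, 0, 0, -6.4, 5.2, 0, 0, -9.6, 7.8, -0.2, 0, -12.8, 10.4, -0.4, 0, -16, 13, -0.5, 0])

```text
t: 26.15
tcp_pos: [0.0495, -0.9275, 0.1071]
ee_rot: [0.903, 0.427, -0.021, 0.033]
ft_force: [-0.4, -0.4, 0.1]
gripper_width: 0.0857
gripper_force: 0.0
```

Request:
move_arm(commands=[-3.2, 2.6, 0, 0, -6.4, 5.2, 0, 0, -9.6, 7.8, 0, 0, -12.8, 10.4, 0, 0, -16, 13, 0, 0])

```text
t: 26.57
tcp_pos: [0.0429, -0.9404, 0.1055]
ee_rot: [0.902, 0.427, -0.028, 0.05]
ft_force: [-0.6, 0.2, 0.6]
gripper_width: 0.0852
gripper_force: 0.0
```

Request:
move_arm(commands=[-3.2, 2.6, 0, 0, -6.4, 5.2, 0, 0, -9.6, 7.8, 0, 0, -12.8, 10.4, 0, 0, -16, 13, 0, 0])

```text
t: 26.98
tcp_pos: [0.0372, -0.9527, 0.1087]
ee_rot: [0.901, 0.427, -0.035, 0.067]
ft_force: [0.9, -0.4, -0.0]
gripper_width: 0.085
gripper_force: 0.0
```

```bash
cat > path.py <<'E'
from h import *
import sys
# rows of tool shifts between successive world waypoints
s=state();M=R.from_quat(s['ee_rot']).as_matrix();p=np.array(s['tcp_pos'])
for a in sys.argv[1:]:
    w=np.array(a.split(','),float);print(a,(M.T@(w-p)*100).round(1),round(np.linalg.norm(w-p)*100,1));p=w
E
python3 st.py; python3 path.py .15,-.72,.20 .24,-.55,.27 .34,-.38,.33 .42,-.20,.37 .44,0,.37 .48,.2,.37 .52,.30,.28
```

```text
[ 0.0372 -0.9527  0.1087] [ 1.45  1.47  1.01  0.14 -1.    1.45  0.87] F [ 0.9 -0.4 -0. ] 
 [[ 0.633  0.774 -0.006]
 [ 0.764 -0.627 -0.151]
 [-0.12   0.091 -0.989]]
.15,-.72,.20 [ 23.8  -5.  -12.6] 27.4
.24,-.55,.27 [17.9 -3.1 -9.5] 20.5
.34,-.38,.33 [18.6 -2.4 -8.6] 20.6
.42,-.20,.37 [18.3 -4.7 -6.7] 20.1
.44,0,.37 [ 16.6 -11.   -3. ] 20.1
.48,.2,.37 [17.8 -9.4 -3. ] 20.4
.52,.30,.28 [11.3 -4.   7.4] 14.0
```

Tilt is now −0.151 rad (8.7°), and the hand yaw is already diagonal at 51°, so no turn is needed. I'll travel to the tray end.

Request:
move_arm(commands=[2.4, -0.5, -1.3, 0, 4.8, -1, -2.5, 0, 7.1, -1.5, -3.8, 0, 9.5, -2, -5, 0, 11.9, -2.5, -6.3, 0])

```text
t: 27.4
tcp_pos: [0.0937, -0.8344, 0.1535]
ee_rot: [0.901, 0.426, -0.035, 0.066]
ft_force: [0.7, -1.7, 0.6]
gripper_width: 0.0856
gripper_force: 0.0
```

Request:
move_arm(commands=[3.4, -0.6, -1.8, 0, 6.8, -1.2, -3.6, 0, 10.2, -1.8, -5.4, 0, 13.6, -2.4, -7.2, 0, 17, -3, -9, 0])

```text
t: 27.82
tcp_pos: [0.1801, -0.6723, 0.2205]
ee_rot: [0.901, 0.427, -0.034, 0.067]
ft_force: [1.4, -1.0, 0.8]
gripper_width: 0.0857
gripper_force: 0.0
```

Request:
move_arm(commands=[3.7, -0.6, -1.9, 0, 7.4, -1.2, -3.8, 0, 11.1, -1.8, -5.7, 0, 14.8, -2.4, -7.6, 0, 18.5, -3, -9.3, 0])

```text
t: 28.23
tcp_pos: [0.2737, -0.499, 0.2874]
ee_rot: [0.901, 0.427, -0.034, 0.067]
ft_force: [1.2, 0.3, 0.3]
gripper_width: 0.0855
gripper_force: 0.0
```

```bash
python3 st.py; python3 path.py .34,-.38,.33 .42,-.20,.37 .44,0,.37 .48,.19,.37 .52,.27,.24
```

```text
[ 0.2737 -0.499   0.2874] [ 0.31  0.81  1.24  1.83 -0.89  1.01  1.18] F [1.2 0.3 0.3] 
 [[ 0.634  0.774 -0.005]
 [ 0.764 -0.627 -0.151]
 [-0.119  0.092 -0.989]]
.34,-.38,.33 [12.8 -1.9 -6. ] 14.3
.42,-.20,.37 [18.4 -4.7 -6.7] 20.1
.44,0,.37 [ 16.6 -11.   -3. ] 20.1
.48,.19,.37 [17.1 -8.8 -2.9] 19.4
.52,.27,.24 [10.2 -3.1 11.6] 15.8
```

Request:
move_arm(commands=[2.6, -0.4, -1.2, 0, 5.1, -0.8, -2.4, 0, 7.7, -1.1, -3.6, 0, 10.2, -1.5, -4.8, 0, 12.8, -1.9, -6, 0])

```text
t: 28.65
tcp_pos: [0.3403, -0.3805, 0.3291]
ee_rot: [0.901, 0.427, -0.035, 0.067]
ft_force: [-0.5, -0.3, -0.2]
gripper_width: 0.0852
gripper_force: 0.0
```

Request:
move_arm(commands=[3.7, -0.9, -1.3, 0, 7.4, -1.9, -2.7, 0, 11, -2.8, -4, 0, 14.7, -3.8, -5.4, 0, 18.4, -4.7, -6.7, 0])

```text
t: 29.07
tcp_pos: [0.4206, -0.1997, 0.3688]
ee_rot: [0.901, 0.427, -0.035, 0.067]
ft_force: [1.2, 0.3, -0.7]
gripper_width: 0.0853
gripper_force: 0.0
```

Request:
move_arm(commands=[3.3, -2.2, -0.6, 0, 6.6, -4.4, -1.2, 0, 10, -6.6, -1.8, 0, 13.3, -8.8, -2.4, 0, 16.6, -11, -3, 0])

```text
t: 29.48
tcp_pos: [0.4401, 0.001, 0.368]
ee_rot: [0.901, 0.427, -0.035, 0.066]
ft_force: [0.6, -0.3, 1.2]
gripper_width: 0.0853
gripper_force: 0.0
```

Request:
move_arm(commands=[3.4, -1.8, -0.6, 0, 6.8, -3.5, -1.2, 0, 10.3, -5.3, -1.7, 0, 13.7, -7, -2.3, 0, 17.1, -8.8, -2.9, 0])

```text
t: 29.9
tcp_pos: [0.4806, 0.1912, 0.3678]
ee_rot: [0.901, 0.427, -0.035, 0.067]
ft_force: [1.0, -0.2, -0.2]
gripper_width: 0.085
gripper_force: 0.0
```

Request:
move_arm(commands=[2.7, -1, 1, 0, 5.3, -2, 3, 0, 8, -3, 6, 0, 10.2, -3.1, 9, 0, 10.2, -3.1, 11.6, 0])

```text
t: 30.32
tcp_pos: [0.5216, 0.2734, 0.2344]
ee_rot: [0.899, 0.43, -0.035, 0.066]
ft_force: [-0.2, 0.4, -0.7]
gripper_width: 0.0854
gripper_force: 0.0
```

```bash
python3 st.py; python3 path.py .525,.26,.06 .525,.255,.002 .525,.245,.002; python3 - <<'E'
from sol import *
s=state();q=np.array(s['joint_pos']);p,M=FK(q)
for P in([.525,.26,.06],[.525,.25,.0],[.525,.195,.0]):
    q=solve(q,np.array(P),M,1.);a,N=FK(q);print(a.round(3),N[:,2].round(3),q.round(2))
E
```

```text
[0.5216 0.2734 0.2344] [-1.17  1.05  1.31  1.63 -0.89  1.28 -0.4 ] F [-0.2  0.4 -0.7] 
 [[ 0.627  0.779 -0.007]
 [ 0.77  -0.621 -0.15 ]
 [-0.121  0.089 -0.989]]
.525,.26,.06 [ 1.3 -0.4 17.4] 17.5
.525,.255,.002 [ 0.3 -0.2  5.8] 5.8
.525,.245,.002 [-0.8  0.6  0.1] 1.0
[0.525 0.26  0.06 ] [-0.007 -0.15  -0.989] [-1.06  1.15  0.94  1.76 -1.    0.88 -0.37]
[0.525 0.25  0.   ] [-0.007 -0.15  -0.989] [-0.99  1.18  0.77  1.77 -1.    0.71 -0.37]
[0.525 0.195 0.   ] [-0.007 -0.15  -0.989] [-0.89  1.14  0.7   1.85 -1.    0.61 -0.27]
```

Request:
move_arm(commands=[0.3, -0.1, 3.8, 0, 0.6, -0.2, 7.6, 0, 0.9, -0.3, 11.4, 0, 1.3, -0.4, 15, 0, 1.3, -0.4, 17.4, 0])

```text
t: 30.73
tcp_pos: [0.5229, 0.2557, 0.0607]
ee_rot: [0.901, 0.427, -0.037, 0.066]
ft_force: [-0.3, 0.7, 0.4]
gripper_width: 0.0859
gripper_force: 0.0
```

Request:
move_arm(commands=[0.1, 0, 2, 0, 0.2, -0.1, 4, 0, 0.3, -0.2, 5, 0, 0.3, -0.2, 5.7, 0, 0.3, -0.2, 5.7, 0])

```text
t: 31.15
tcp_pos: [0.5241, 0.2496, 0.0062]
ee_rot: [0.901, 0.427, -0.036, 0.067]
ft_force: [-0.3, -0.0, 0.3]
gripper_width: 0.0854
gripper_force: 0.0
```

```bash
python3 st.py; python3 path.py .525,.215,.002 .525,.205,.002
```

```text
[0.5241 0.2496 0.0062] [-0.99  1.17  0.78  1.78 -0.99  0.71 -0.39] F [-0.3 -0.   0.3] 
 [[ 0.633  0.774 -0.008]
 [ 0.764 -0.627 -0.151]
 [-0.122  0.089 -0.989]]
.525,.215,.002 [-2.5  2.2  0.9] 3.5
.525,.205,.002 [-0.8  0.6  0.2] 1.0
```

Request:
move_arm(commands=[-0.7, 0.6, 0.3, 0, -1.4, 1.2, 0.5, 0, -2.1, 1.8, 0.7, 0, -2.7, 2.4, 0.9, 0, -2.7, 2.4, 0.9, 0])

```text
t: 31.57
tcp_pos: [0.5268, 0.209, 0.0048]
ee_rot: [0.902, 0.425, -0.035, 0.068]
ft_force: [-0.2, -1.1, 0.6]
gripper_width: 0.0852
gripper_force: 0.0
```

Request:
move_arm(commands=[-0.2, 0.2, 0, 0, -0.4, 0.3, 0.1, 0, -0.6, 0.5, 0.1, 0, -0.8, 0.6, 0.2, 0, -0.8, 0.6, 0.2, 0])

```text
t: 31.98
tcp_pos: [0.5257, 0.2019, 0.0033]
ee_rot: [0.901, 0.426, -0.035, 0.067]
ft_force: [0.1, -0.8, -0.5]
gripper_width: 0.0855
gripper_force: 0.0
```

Request:
move_arm(commands=[-0.2, 0.1, 0, 0, -0.4, 0.3, 0, 0, -0.6, 0.4, 0.1, 0, -0.7, 0.6, 0.1, 0, -0.7, 0.6, 0.1, 0])

```text
t: 32.4
tcp_pos: [0.5257, 0.193, 0.0037]
ee_rot: [0.901, 0.426, -0.036, 0.067]
ft_force: [-1.6, 1.6, 0.5]
gripper_width: 0.0855
gripper_force: 0.5
```

```bash
python3 - <<'E'
from h import *
s=state();print(s['tcp_pos'],s['ft_force'],s['moment'])
E
```

```text
[0.52574975 0.19296886 0.0037073 ] [-1.555228    1.64409113  0.52198908] [ 0.37464821  0.07693346 -0.04112103]
```

The moment arm is now 0.23 m, against 0.15 m before, so this is fingertip contact on the tray, sliding at about 2 N. I'll continue to the stop.

Request:
move_arm(commands=[-0.2, 0.1, 0, 0, -0.3, 0.2, 0, 0, -0.5, 0.4, 0.1, 0, -0.5, 0.4, 0.1, 0, -0.5, 0.4, 0.1, 0])

```text
t: 32.82
tcp_pos: [0.5257, 0.1906, 0.0037]
ee_rot: [0.901, 0.428, -0.034, 0.064]
ft_force: [-1.7, 9.0, 3.2]
gripper_width: 0.0859
gripper_force: 4.3
```

Request:
move_arm(commands=[-0.2, 0.1, 0, 0, -0.3, 0.2, 0, 0, -0.4, 0.3, 0.1, 0, -0.4, 0.3, 0.1, 0, -0.4, 0.3, 0.1, 0])

```text
t: 33.23
tcp_pos: [0.5257, 0.1903, 0.0036]
ee_rot: [0.9, 0.43, -0.033, 0.062]
ft_force: [-3.0, 17.1, 7.9]
gripper_width: 0.0851
gripper_force: 8.6
```

```bash
python3 - <<'E'
from h import *
s=state();print(s['tcp_pos'],s['ft_force'],s['moment'])
E
```

```text
[0.52574384 0.19025869 0.00359601] [-2.95719661 17.1333105   7.94211283] [2.95237272 0.25783333 0.28895719]
```

Request:
move_arm(commands=[1, -0.8, -0.3, 0, 2.5, -2, -0.6, 0, 4, -3.2, -3, 0, 4, -3.2, -7, 0, 4, -3.2, -10, 0])

```text
t: 33.65
tcp_pos: [0.5271, 0.248, 0.096]
ee_rot: [0.901, 0.427, -0.035, 0.068]
ft_force: [-0.1, 0.3, -0.0]
gripper_width: 0.0855
gripper_force: 0.0
```

Request:
move_arm(commands=[0, 0, -2, 0, 0, 0, -4, 0, 0, 0, -4, 0])

```text
t: 33.9
tcp_pos: [0.53, 0.2533, 0.1382]
ee_rot: [0.901, 0.426, -0.032, 0.068]
ft_force: [0.4, -0.6, 0.2]
gripper_width: 0.0856
gripper_force: 0.0
```

```bash
python3 - <<'E'
from h import *
f,K,D,Rm,t=cam('wrist');print(state()['tcp_pos'],t)
g=cv2.convertScaleAbs(f,alpha=1.2,beta=10)
T=lambda x,y,z:[.565+x+.025*y,y-.025*x,z]
q=proj([T(x,.152,z) for x,z in((-.07,.008),(.07,.008),(.07,.034),(-.07,.034))],K,D,Rm,t);print(q.round().tolist())
h=g.copy();cv2.polylines(h,[q.round().astype(int)],True,(0,255,0),1)
o=np.hstack([g,h]);cv2.imwrite('pics/w3.png',cv2.resize(o,(800,300),interpolation=3))
c=q.mean(0).astype(int);x0=max(0,min(640-300,c[0]-150));y0=max(0,min(480-240,c[1]-120))
cv2.imwrite('pics/w4.png',cv2.resize(g[y0:y0+240,x0:x0+300],(750,600)));print(x0,y0)
E
```

```text
[0.52873775 0.25307539 0.13616449] [0.57655042 0.32899394 0.27122741]
[[346.0, 317.0], [497.0, 212.0], [517.0, 225.0], [352.0, 337.0]]
277 152
```

View pics/w4.png

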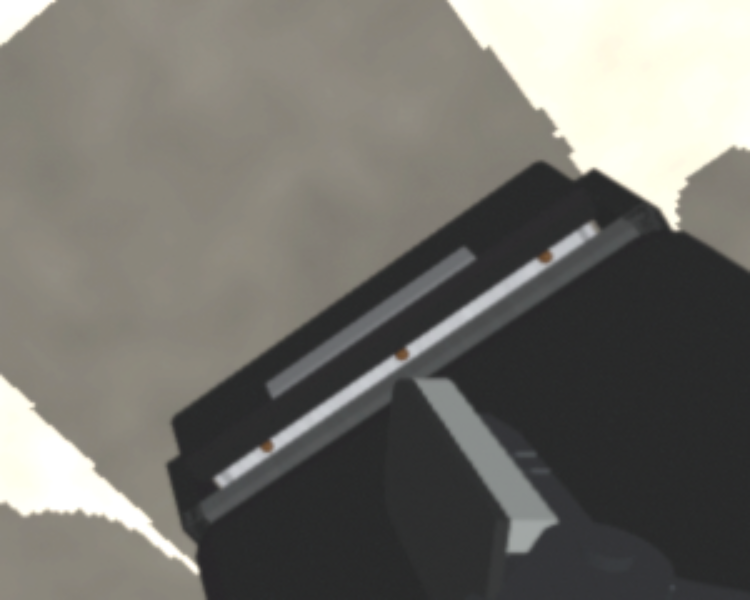

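The picture still shows a thin bright strip of pan (from about (220,480) to (595,225)), so the tray is roughly 4–5 mm out. I need a bit more tilt and a squarer finger. I'll search the model for a nearby place where an overreach adds −y tilt, rather than going back to the far side.

```bash
timeout 300 python3 - <<'E'
from sol import *
s=state();q0=np.array(s['joint_pos']);p0,M0=FK(q0);print(M0[:,2].round(3),q0.round(2))
Rz=R.from_rotvec(M0[:,2]*np.radians(51)).as_matrix()
res=[]
for yaw,Mt in((0,M0),(51,Rz@M0)):
  for x in(.0,.15,.3,.45):
    for y in(.25,.4,.6,.75):
      for z in(.06,.25,.5):
        q=solve(q0,np.array([x,y,z]),Mt,1.);P,N=FK(q)
        reach=np.linalg.norm(P-[x,y,z])
        for d in([0,-.2,0],[0,0,-.2],[0,0,.2],[0,-.14,.14],[-.2,0,0],[.2,0,0],[0,-.14,-.14]):
            if P[2]+d[2]*.5<.0: continue
            r=solve(q,P+d,N,1.);a,m=FK(r)
            if a[2]<.04: continue
            res.append((m[1,2]-M0[1,2],yaw,(x,y,z),round(reach,3),d,a.round(2).tolist(),m[:,2].round(3).tolist(),r.round(2).tolist()))
res.sort(key=lambda t:t[0])
for r in res[:14]:print(r)
E
```

```text
[-0.002 -0.151 -0.989] [-1.04  1.    0.91  1.73 -0.78  0.9  -0.52]
(np.float64(-0.08237505310261337), 51, (0.0, 0.25, 0.06), np.float64(0.044), [0, -0.14, -0.14], [0.0, 0.27, 0.07], [-0.002, -0.233, -0.972], [-1.7, 0.83, 0.0, 2.53, -1.0, 0.04, -2.27])
(np.float64(-0.08235996573059376), 0, (0.0, 0.25, 0.06), np.float64(0.044), [0, -0.14, -0.14], [0.0, 0.27, 0.07], [-0.002, -0.233, -0.972], [-1.7, 0.83, 0.0, 2.53, -1.0, 0.04, -1.38])
(np.float64(-0.06698458992471368), 0, (0.0, 0.25, 0.5), np.float64(0.05), [0, -0.2, 0], [0.03, 0.23, 0.4], [-0.011, -0.218, -0.976], [-3.01, 0.05, 1.51, 2.15, -0.05, 1.21, -2.16])
(np.float64(-0.06341485178768713), 51, (0.0, 0.25, 0.06), np.float64(0.044), [0, -0.2, 0], [0.0, 0.24, 0.15], [-0.006, -0.214, -0.977], [-1.83, 0.58, 0.21, 2.56, -0.55, 0.26, -2.66])
(np.float64(-0.0607480184849335), 0, (0.0, 0.25, 0.06), np.float64(0.044), [0, -0.2, 0], [0.0, 0.23, 0.17], [-0.006, -0.211, -0.977], [-1.55, 0.5, -0.23, 2.56, 0.21, 0.31, -2.66])
(np.float64(-0.06068869582524711), 51, (0.0, 0.25, 0.5), np.float64(0.081), [0, -0.2, 0], [0.09, 0.22, 0.39], [-0.036, -0
[... 822 characters left out ...]
832105), 0, (0.0, 0.25, 0.25), np.float64(0.0), [0, -0.14, -0.14], [0.0, 0.23, 0.18], [-0.006, -0.187, -0.982], [-1.55, 0.46, -0.24, 2.56, 0.2, 0.32, -2.66])
(np.float64(-0.0327928326821616), 51, (0.0, 0.4, 0.5), np.float64(0.0), [0, -0.2, 0], [0.05, 0.29, 0.45], [-0.021, -0.183, -0.983], [-2.68, 0.26, 1.51, 1.92, -0.21, 1.39, -2.66])
(np.float64(-0.031746505479129355), 51, (0.15, 0.25, 0.5), np.float64(0.018), [0, -0.2, 0], [0.26, 0.14, 0.44], [-0.038, -0.182, -0.982], [-2.2, 0.02, 1.51, 1.99, 0.1, 1.3, -2.31])
(np.float64(-0.030468548741868384), 51, (0.0, 0.25, 0.25), np.float64(0.0), [0, -0.2, 0], [0.02, 0.15, 0.29], [-0.009, -0.181, -0.983], [-2.83, 0.23, 1.51, 2.56, -0.28, 0.77, -2.66])
```

```bash
python3 path.py .35,.32,.18 .17,.34,.16 .02,.31,.11 .0,.21,.0; python3 - <<'E'
from h import *
C=cam('top')[1:];print(ray([(0,385),(20,385),(50,300),(0,210)],*C,.05).round(2).tolist())
E
```

```text
.35,.32,.18 [ -6.7 -17.6  -5.3] 19.6
.17,.34,.16 [ -9.7 -15.4   1.7] 18.2
.02,.31,.11 [-11.2 -10.2   5.4] 16.1
.0,.21,.0 [-7.6  3.7 12.4] 15.0
[[0.35, 0.67, 0.05], [0.35, 0.62, 0.05], [0.52, 0.55, 0.05], [0.72, 0.65, 0.05]]
```

The route is clear; the other objects are at y>0.55. Going there.

Request:
move_arm(commands=[-1.3, -3.5, -1.1, 0, -2.7, -7, -2.1, 0, -4, -10.6, -3.2, 0, -5.4, -14.1, -4.2, 0, -6.7, -17.6, -5.3, 0])

```text
t: 34.42
tcp_pos: [0.3465, 0.3197, 0.1777]
ee_rot: [0.901, 0.426, -0.037, 0.068]
ft_force: [-0.2, 0.6, -0.2]
gripper_width: 0.0856
gripper_force: 0.0
```

Request:
move_arm(commands=[-1.9, -3.1, 0.3, 0, -3.9, -6.2, 0.7, 0, -5.8, -9.2, 1, 0, -7.8, -12.3, 1.4, 0, -9.7, -15.4, 1.7, 0])

```text
t: 34.83
tcp_pos: [0.1663, 0.339, 0.1585]
ee_rot: [0.901, 0.426, -0.036, 0.068]
ft_force: [-0.6, 1.4, 0.3]
gripper_width: 0.0853
gripper_force: 0.0
```

Request:
move_arm(commands=[-2.2, -2, 1.1, 0, -4.5, -4.1, 2.2, 0, -6.7, -6.1, 3.2, 0, -9, -8.2, 4.3, 0, -11.2, -10.2, 5.4, 0])

```text
t: 35.25
tcp_pos: [0.0167, 0.3094, 0.11]
ee_rot: [0.901, 0.427, -0.035, 0.068]
ft_force: [-0.2, 0.0, -1.3]
gripper_width: 0.0848
gripper_force: 0.0
```

```bash
python3 st.py 0 .21 0.0
```

```text
[0.0167 0.3094 0.11  ] [-1.84  0.72  0.32  2.46 -0.99  0.26 -1.27] F [-0.2  0.  -1.3] 
 [[ 0.633  0.774 -0.005]
 [ 0.764 -0.627 -0.152]
 [-0.121  0.092 -0.988]]
to target cm [-7.3  3.9 12.4]
```

Request:
move_arm(commands=[-2, 1.7, 2.4, 0, -4, 3.3, 4.8, 0, -6, 5, 7.2, 0, -8, 6.6, 9.6, 0, -10, 8.2, 12, 0])

```text
t: 35.67
tcp_pos: [0.0235, 0.2641, 0.0917]
ee_rot: [0.9, 0.425, -0.045, 0.086]
ft_force: [-0.2, 0.2, 0.1]
gripper_width: 0.0857
gripper_force: 0.0
```

```bash
python3 st.py 0 .21 0.0
```

```text
[0.0235 0.2641 0.0917] [-1.65  0.75  0.02  2.56 -1.    0.04 -1.31] F [-0.2  0.2  0.1] 
 [[ 0.635  0.773 -0.008]
 [ 0.757 -0.624 -0.193]
 [-0.154  0.117 -0.981]]
to target cm [-4.2  0.5 10.1]
```

Request:
move_arm(commands=[-2.4, 2, 2, 0, -4.8, 4, 4, 0, -7.2, 6, 6, 0, -9.6, 8, 8, 0, -12, 10, 10, 0])

```text
t: 36.08
tcp_pos: [0.0325, 0.2539, 0.0823]
ee_rot: [0.898, 0.425, -0.056, 0.101]
ft_force: [0.1, 0.2, 0.4]
gripper_width: 0.0856
gripper_force: 0.0
```

```bash
python3 st.py; python3 path.py .15,.35,.13 .33,.36,.18 .51,.31,.16 .555,.27,.07 .555,.262,.006; python3 - <<'E'
from sol import *
s=state();q=np.array(s['joint_pos']);p,M=FK(q);M=R.from_rotvec(M[:,2]*np.radians(51)).as_matrix()@M
print(M.round(3))
for P in([.33,.36,.18],[.555,.262,.006],[.555,.2,.006]):
    q=solve(q,np.array(P),M,1.);a,N=FK(q);print(a.round(3),N[:,2].round(3),q.round(2))
E
```

```text
[0.0325 0.2539 0.0823] [-1.61  0.79  0.02  2.56 -1.    0.04 -1.28] F [0.1 0.2 0.4] 
 [[ 0.633  0.774 -0.014]
 [ 0.752 -0.619 -0.228]
 [-0.185  0.133 -0.974]]
.15,.35,.13 [13.8  3.8 -7. ] 15.9
.33,.36,.18 [11.2 14.  -5.4] 18.7
.51,.31,.16 [ 8.  16.8  2.8] 18.8
.555,.27,.07 [1.5 4.8 9.6] 10.8
.555,.262,.006 [ 0.6 -0.4  6.4] 6.4
[[ 1.    -0.005 -0.014]
 [-0.008 -0.974 -0.228]
 [-0.013  0.228 -0.974]]
[0.33 0.36 0.18] [-0.014 -0.228 -0.974] [-1.44  0.83  0.81  1.88 -0.54  0.89 -1.95]
[0.555 0.262 0.006] [-0.014 -0.228 -0.974] [-0.92  1.15  0.62  1.61 -0.6   0.71 -1.67]
[0.555 0.2   0.006] [-0.014 -0.228 -0.974] [-0.84  1.12  0.59  1.71 -0.6   0.62 -1.57]
```

Tilt is now −0.228 rad (13°). Back to the tray, turning the hand square on the way.

Request:
move_arm(commands=[2.8, 0.8, -1.4, 0, 5.5, 1.5, -2.8, 0, 8.3, 2.3, -4.2, 5, 11, 3, -5.6, 10, 13.8, 3.8, -7, 16])

```text
t: 36.5
tcp_pos: [0.1509, 0.3508, 0.1313]
ee_rot: [0.949, 0.294, -0.041, 0.107]
ft_force: [-0.1, 0.7, -0.3]
gripper_width: 0.0851
gripper_force: 0.0
```

```bash
python3 path.py .33,.36,.18
```

```text
.33,.36,.18 [14.6 10.3 -5.2] 18.6
```

Request:
move_arm(commands=[2.9, 2.1, -1, 7, 5.8, 4.1, -2.1, 14, 8.8, 6.2, -3.1, 21, 11.7, 8.2, -4.2, 28, 14.6, 10.3, -5.2, 35])

```text
t: 36.92
tcp_pos: [0.3306, 0.3599, 0.1791]
ee_rot: [0.993, -0.006, -0.007, 0.115]
ft_force: [0.1, 1.6, -0.1]
gripper_width: 0.0852
gripper_force: 0.0
```

```bash
python3 st.py; python3 path.py .51,.31,.16 .555,.27,.07 .555,.25,.006 .555,.225,.003
```

```text
[0.3306 0.3599 0.1791] [-1.5   0.9   0.97  1.89 -0.68  0.96 -1.79] F [ 0.1  1.6 -0.1] 
 [[ 1.    -0.01  -0.015]
 [-0.013 -0.974 -0.228]
 [-0.013  0.228 -0.974]]
.51,.31,.16 [18.   4.2  2.7] 18.7
.555,.27,.07 [4.7 1.8 9.6] 10.8
.555,.25,.006 [0.1 0.5 6.7] 6.7
.555,.225,.003 [0.  2.4 0.9] 2.5
```

Request:
move_arm(commands=[3.6, 0.8, 0.5, 0, 7.2, 1.7, 1.1, 0, 10.8, 2.5, 1.6, 0, 14.4, 3.4, 2.2, 0, 18, 4.2, 2.7, 0])

```text
t: 37.33
tcp_pos: [0.5099, 0.3104, 0.1588]
ee_rot: [0.993, -0.003, -0.008, 0.115]
ft_force: [1.1, 0.2, 0.1]
gripper_width: 0.0853
gripper_force: 0.0
```

Request:
move_arm(commands=[1.2, 0.5, 2.4, 0, 2.4, 0.9, 4.8, 0, 3.5, 1.4, 7.2, 0, 4.7, 1.8, 9.6, 0, 4.7, 1.8, 9.6, 0])

```text
t: 37.75
tcp_pos: [0.5532, 0.2678, 0.0653]
ee_rot: [0.993, -0.005, -0.01, 0.117]
ft_force: [-0.8, -0.3, 0.8]
gripper_width: 0.0854
gripper_force: 0.0
```

Request:
move_arm(commands=[0.1, 0.1, 2, 0, 0.1, 0.3, 4, 0, 0.1, 0.4, 5.7, 0, 0.1, 0.5, 6.7, 0, 0.1, 0.5, 6.7, 0])

```text
t: 38.17
tcp_pos: [0.5525, 0.251, 0.0038]
ee_rot: [0.993, -0.003, -0.009, 0.115]
ft_force: [0.0, 0.6, 0.4]
gripper_width: 0.0853
gripper_force: 0.0
```

```bash
python3 st.py; python3 path.py .555,.215,.003 .555,.205,.003
```

```text
[0.5525 0.251  0.0038] [-0.97  1.2   0.76  1.64 -0.78  0.77 -1.49] F [0.  0.6 0.4] 
 [[ 1.    -0.005 -0.019]
 [-0.009 -0.973 -0.229]
 [-0.017  0.229 -0.973]]
.555,.215,.003 [0.3 3.5 0.9] 3.6
.555,.205,.003 [0.  1.  0.2] 1.0
```

Request:
move_arm(commands=[0, 1, 0.3, 0, 0.1, 2, 0.5, 0, 0.1, 2.8, 0.7, 0, 0.2, 3.4, 0.8, 0, 0.2, 3.4, 0.8, 0])

```text
t: 38.58
tcp_pos: [0.5567, 0.2141, 0.0062]
ee_rot: [0.993, -0.005, -0.007, 0.115]
ft_force: [0.3, -1.3, 1.3]
gripper_width: 0.0854
gripper_force: 0.0
```

Request:
move_arm(commands=[0, 0.3, 0, 0, 0, 0.6, 0.1, 0, 0, 0.8, 0.2, 0, 0, 1, 0.2, 0, 0, 1, 0.2, 0])

```text
t: 39.0
tcp_pos: [0.5558, 0.206, 0.0053]
ee_rot: [0.993, -0.003, -0.007, 0.115]
ft_force: [0.1, 0.8, -0.4]
gripper_width: 0.0854
gripper_force: 0.0
```

```bash
cat > fm.py <<'E'
from h import *
s=state();print(s['t'],np.round(s['tcp_pos'],4),'F',np.round(s['ft_force'],2),'M',np.round(s['moment'],3),'gf',s['gripper_force'])
E
python3 fm.py
```

```text
39.0 [0.5558 0.206  0.0053] F [ 0.14  0.84 -0.36] M [ 0.257 -0.007  0.019] gf 0.0
```

Request:
move_arm(commands=[0, 0.2, 0.2, 0, 0, 0.4, 0.3, 0, 0, 0.6, 0.4, 0, 0, 0.7, 0.4, 0, 0, 0.7, 0.4, 0])

```text
t: 39.42
tcp_pos: [0.5557, 0.2012, 0.0029]
ee_rot: [0.994, -0.002, -0.007, 0.113]
ft_force: [0.0, 4.6, 3.0]
gripper_width: 0.0856
gripper_force: 2.1
```

```bash
python3 fm.py
```

```text
39.4167 [0.5557 0.2012 0.0029] F [0.02 4.62 2.99] M [ 0.808  0.189 -0.06 ] gf 2.102749664336443
```

Request:
move_arm(commands=[0, 0.2, 0, 0, 0, 0.4, 0.1, 0, 0, 0.5, 0.1, 0, 0, 0.5, 0.1, 0, 0, 0.5, 0.1, 0])

```text
t: 39.83
tcp_pos: [0.5556, 0.2015, 0.003]
ee_rot: [0.994, -0.0, -0.007, 0.11]
ft_force: [-3.0, 15.7, 7.6]
gripper_width: 0.0854
gripper_force: 4.8
```

```bash
python3 fm.py
```

```text
39.8333 [0.5556 0.2015 0.003 ] F [-3.01 15.65  7.59] M [ 1.674  0.574 -0.34 ] gf 4.77332383277826
```

Request:
move_arm(commands=[0, -2, -0.5, 0, 0, -4, -2, 0, 0, -4, -6, 0, 0, -4, -10, 0, 0, -4, -13, 0])

```text
t: 40.25
tcp_pos: [0.5586, 0.263, 0.1231]
ee_rot: [0.993, -0.003, -0.006, 0.115]
ft_force: [1.1, -0.4, -0.4]
gripper_width: 0.0853
gripper_force: 0.0
```

Request:
move_arm(commands=[0, 0, 0, 0, 0, 0, 0, 0])

```text
t: 40.42
tcp_pos: [0.5589, 0.2629, 0.1222]
ee_rot: [0.993, -0.003, -0.006, 0.114]
ft_force: [-0.8, 0.2, -1.4]
gripper_width: 0.0855
gripper_force: 0.0
```

```bash
cat > strip.py <<'E'
from h import *
import sys
f,K,D,Rm,t=cam('wrist');print(state()['tcp_pos'],t)
g=f.mean(2)
for x in(-.05,-.02,.02,.05):
    v=[]
    for y in np.arange(.125,.18,.002):
        u=proj([[.565+x+.025*y,y-.025*x,.03]],K,D,Rm,t)[0].round().astype(int)
        v.append(int(g[u[1],u[0]]) if 0<=u[0]<640 and 0<=u[1]<480 else -1)
    print(x,v)
cv2.imwrite('pics/'+sys.argv[1],cv2.convertScaleAbs(f,alpha=1.2,beta=10))
E
python3 strip.py w5.png
```

```text
[0.55758842 0.26233349 0.12054226] [0.63395058 0.29333705 0.26074177]
-0.05 [28, 36, 69, 61, 60, 109, 174, 164, 32, 31, 32, 33, 30, 31, 28, 29, 28, 28, 29, 39, 107, 108, 110, 110, 111, 111, 113, 113]
-0.02 [27, 28, 68, 61, 59, 113, 170, 161, 31, 31, 33, 33, 31, 68, 94, 86, 32, 28, 28, 38, 105, 109, 110, 110, 109, 108, 107, 106]
0.02 [28, 27, 65, 62, 58, 83, 169, 168, 45, 32, 32, 33, 32, 45, 99, 86, 48, 28, 28, 28, 95, 103, 103, 104, 106, 105, 104, 104]
0.05 [28, 28, 63, 67, 59, 60, 103, 148, 52, 32, 32, 33, 32, 31, 29, 28, 27, 28, 28, 29, 93, 103, 103, 103, 104, 105, 106, 106]
```

```bash
python3 - <<'E'
from h import *
d=np.load('w2.npz');f,K,D,Rm,t=[d[k] for k in('f','K','D','Rm','t')];g=f.mean(2)
for x in(-.04,0.005,.04):
    v=[]
    for y in np.arange(.121,.18,.002):
        u=proj([[.565+x+.025*y,y-.025*x,.03]],K,D,Rm,t)[0].round().astype(int);v.append(int(g[u[1],u[0]]))
    print(x,v)
g=cv2.imread('pics/w5.png');f,K,D,Rm,t=cam('wrist')
q=proj([[.565,.15,.03]],K,D,Rm,t)[0].astype(int);print(q)
x0=max(0,min(340,q[0]-150));y0=max(0,min(240,q[1]-120));cv2.imwrite('pics/w5c.png',cv2.resize(cv2.convertScaleAbs(g[y0:y0+240,x0:x0+300],alpha=1.6,beta=10),(750,600),interpolation=3))
E
```

```text
-0.04 [26, 27, 26, 27, 27, 27, 47, 63, 155, 178, 178, 178, 179, 126, 50, 33, 35, 35, 34, 31, 28, 28, 77, 111, 110, 111, 109, 109, 109, 110]
0.005 [27, 27, 27, 27, 26, 27, 32, 60, 144, 140, 170, 174, 174, 143, 41, 33, 35, 37, 38, 36, 100, 42, 38, 104, 104, 104, 106, 106, 106, 106]
0.04 [27, 27, 28, 28, 27, 27, 29, 68, 99, 175, 176, 175, 175, 152, 42, 34, 35, 38, 40, 34, 28, 26, 33, 105, 105, 105, 105, 107, 106, 108]
[446 218]
```

View pics/w5c.png

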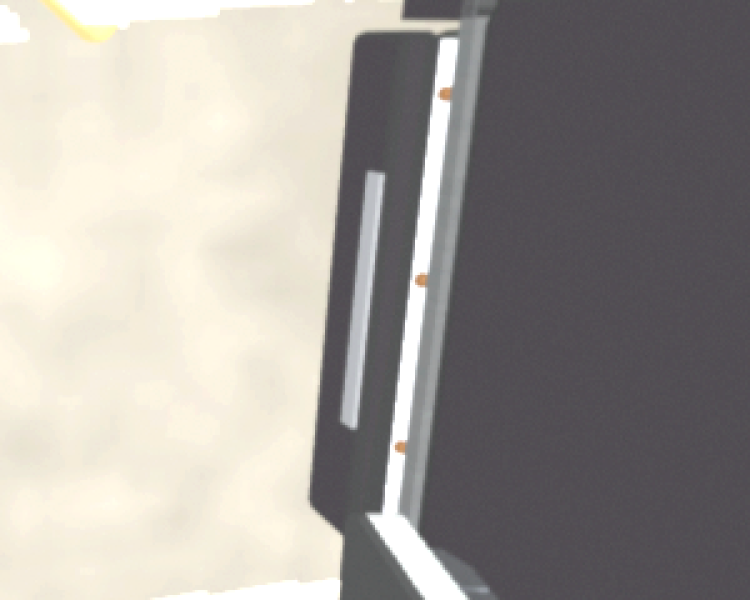

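The slit visible now could be either a true gap or just the space under the end-face lip. On the way over to the lever I'll look straight down along the end face to decide.

```bash
python3 path.py .556,.262,.27 .556,.135,.27
```

```text
.556,.262,.27 [ -0.3   3.4 -14.6] 15.0
.556,.135,.27 [ 0.1 12.4  2.9] 12.7
```

Request:
move_arm(commands=[0, 0.9, -3.8, 0, -0.1, 1.8, -7.6, 0, -0.2, 2.6, -11.2, 0, -0.3, 3.4, -14.6, 0, -0.2, 6.5, -14, 0])

```text
t: 40.93
tcp_pos: [0.5608, 0.2371, 0.2755]
ee_rot: [0.994, 0.002, -0.003, 0.112]
ft_force: [2.1, 0.9, 0.1]
gripper_width: 0.0857
gripper_force: 0.0
```

Request:
move_arm(commands=[0, 3.2, 0.8, 0, 0.1, 6.4, 1.5, 0, 0.1, 9.2, 2.2, 0, 0.1, 9.2, 2.2, 0, 0.1, 9.2, 2.2, 0])

```text
t: 41.35
tcp_pos: [0.5569, 0.1338, 0.2702]
ee_rot: [0.993, -0.006, -0.009, 0.115]
ft_force: [0.1, -0.3, -0.5]
gripper_width: 0.0856
gripper_force: 0.0
```

```bash
python3 - <<'E'
from h import *
f,K,D,Rm,t=cam('wrist');print(state()['tcp_pos'],t,K[0,0]);g=f.mean(2)
for x in(-.05,-.03,0,.03,.05):
    v=[]
    for y in np.arange(.121,.17,.001):
        u=proj([[.565+x+.025*y,y-.025*x,.034]],K,D,Rm,t)[0]
        v.append(int(cv2.getRectSubPix(g.astype(np.float32),(1,1),tuple(map(float,u)))[0,0]) if 0<=u[0]<640 and 0<=u[1]<480 else -1)
    print(x,v)
E
```

```text
[0.5572298  0.13596122 0.26988851] [0.63293511 0.16417329 0.40816055] 393.80640732885615
-0.05 [24, 23, 21, 20, 19, 19, 20, 20, 20, 19, 19, 19, 19, 19, 19, 19, 19, 20, 26, 50, 58, 40, 23, 23, 23, 23, 22, 22, 22, 23, 22, 22, 32, 57, 78, 84, 84, 84, 84, 84, 84, 85, 85, 85, 85, 85, 85, 84, 84, 84]
-0.03 [24, 23, 22, 20, 20, 19, 19, 19, 19, 20, 20, 19, 19, 19, 18, 18, 19, 18, 24, 46, 61, 47, 28, 22, 22, 24, 24, 24, 24, 24, 24, 29, 50, 72, 79, 81, 82, 81, 81, 80, 80, 80, 80, 80, 80, 80, 80, 80, 81, 81]
0 [25, 24, 22, 21, 19, 20, 20, 19, 19, 20, 19, 19, 19, 19, 18, 19, 18, 19, 22, 40, 58, 49, 29, 21, 22, 23, 24, 25, 25, 25, 25, 27, 44, 66, 76, 77, 77, 77, 77, 77, 77, 76, 76, 76, 76, 77, 77, 77, 77, 78]
0.03 [25, 23, 22, 21, 20, 20, 20, 20, 19, 20, 19, 19, 19, 19, 19, 19, 19, 19, 20, 32, 59, 57, 34, 23, 22, 23, 24, 25, 25, 26, 26, 26, 38, 63, 76, 77, 77, 78, 78, 78, 78, 79, 79, 79, 80, 80, 80, 81, 81, 81]
0.05 [25, 24, 23, 22, 19, 20, 19, 19, 19, 19, 19, 19, 19, 19, 18, 19, 20, 20, 20, 29, 51, 56, 37, 23, 23, 23, 24, 25, 26, 27, 27, 26, 24, 33, 58, 75, 78, 79, 79, 79, 79, 80, 80, 80, 80, 80, 80, 80, 81, 81]
```

Looking straight down, no bright pan is visible between bar and end face, only a faint dark lip. The bar's outer face is at y≈0.153, so the tray is home. Next, the lever: for that the tilt has to be near zero, or the gripper body would touch the deck. I'll plan the un-tilt as a near/low overreach at azimuth −90° with the model.

```bash
cat > sim.py <<'E'
from sol import *
s=state();q0=np.array(s['joint_pos'])
def call(q,d,turn=0,n=5):
    P,M=FK(q)
    for k in range(1,n+1):
        Rt=R.from_rotvec(M[:,2]*np.radians(turn*k/n)).as_matrix()@M
        q=solve(q,P+np.array(d)*k/n,Rt,1.,.02)
    return q
if __name__=='__main__':
  for name,seq in {'low':[([-.1,-.14,.03],15),([-.12,-.16,0],30),([-.16,-.08,-.02],30),([-.15,0.02,-.07],16)]+[([0,.14,-.12],0)]*4,
    'low2':[([-.1,-.14,.03],0),([-.15,-.14,0],0),([-.18,-.05,-.05],0),([-.1,.08,-.12],0)]+[([0,.1,-.08],0)]*4}.items():
    q=q0;print(name)
    for d,t in seq:
        q=call(q,d,t);P,M=FK(q);print(P.round(3),'z',M[:,2].round(3),'X',M[:,0].round(2),q.round(2))
E
timeout 200 python3 sim.py
```

```text
low
[ 0.457 -0.006  0.3  ] z [-0.018 -0.228 -0.974] X [ 0.96 -0.26  0.04] [-0.9   0.65  1.15  1.97 -0.46  0.9  -1.4 ]
[ 0.337 -0.166  0.3  ] z [-0.018 -0.228 -0.974] X [ 0.7  -0.7   0.15] [-0.68  0.53  1.32  2.25 -0.51  0.69 -1.41]
[ 0.177 -0.245  0.28 ] z [-0.018 -0.228 -0.974] X [ 0.25 -0.94  0.22] [-0.34  0.38  1.37  2.52 -0.6   0.41 -1.37]
[ 0.041 -0.288  0.285] z [-0.022 -0.202 -0.979] X [-0.02 -0.98  0.2 ] [ 0.16  0.22  1.3   2.56 -0.48  0.36 -1.3 ]
[ 0.095 -0.241  0.291] z [-0.039 -0.165 -0.986] X [-0.02 -0.99  0.17] [-0.3   0.23  1.51  2.56 -0.32  0.45 -1.7 ]
[ 0.182 -0.141  0.283] z [-0.066 -0.146 -0.987] X [-0.03 -0.99  0.15] [-0.8   0.34  1.51  2.56 -0.37  0.54 -2.16]
[0.252 0.014 0.208] z [-0.088 -0.148 -0.985] X [-0.03 -0.99  0.15] [-0.89  0.51  0.85  2.56 -0.64  0.41 -2.66]
[0.283 0.132 0.124] z [-0.103 -0.149 -0.983] X [-0.01 -0.99  0.15] [-1.    0.75  0.61  2.45 -1.    0.38 -2.66]
low2
[ 0.457 -0.006  0.3  ] z [-0.018 -0.228 -0.974] X [ 1.   -0.01 -0.02] [-0.88  0.61  1.06  1.97 -0.39  0.88 -1.23]
[ 0.307 -0.146  0.3  ] z [-0.018 -0.228 -0.974] X [ 1.   -0.01 -0.02] [-0.73  0.37  1.16  2.33 -0.22  0.6  -1.01]
[ 0.154 -0.22   0.291] z [-0.027 -0.217 -0.976] X [ 1.   -0.01 -0.02] [-0.53  0.14  1.27  2.56  0.12  0.42 -0.95]
[ 0.111 -0.2    0.289] z [-0.045 -0.189 -0.981] X [ 1.   -0.02 -0.04] [ 1.96  0.11 -1.47  2.56  0.56  0.59 -1.56]
[ 0.161 -0.117  0.285] z [-0.06  -0.179 -0.982] X [ 1.   -0.02 -0.06] [ 1.39  0.15 -1.47  2.56  0.51  0.71 -2.08]
[ 0.199 -0.013  0.255] z [-0.073 -0.177 -0.982] X [ 1.   -0.02 -0.07] [ 0.4   0.26 -1.03  2.56  0.52  0.69 -2.66]
[0.218 0.098 0.189] z [-0.08  -0.179 -0.981] X [ 1.   -0.02 -0.08] [-0.68  0.44 -0.08  2.56  0.33  0.35 -2.66]
[0.218 0.198 0.109] z [-0.08  -0.179 -0.981] X [ 1.   -0.02 -0.08] [-0.96  0.69  0.03  2.47  0.14  0.17 -2.66]
```

```bash
cat > sim2.py <<'E'
from sim import *
for tn in(-30,):
    q=q0
    for d,t in [([-.03,.2,.03],0),([-.05,.2,0],0),([-.05,.19,-.05],0),([.02,.2,-.01],0)]+[([.03,.203,0.0],0)]*4+[([0,-.2,.06],tn),([0,-.2,.04],tn),([0.04,-.2,.0],tn),([.05,-.2,0],0)]:
        M0=FK(q)[1];q=call(q,d,t);P,M=FK(q);print((M0.T@np.array(d)*100).round(1),t,P.round(3),'z',M[:,2].round(3),'X',M[:,0].round(2),q.round(2))
E
timeout 200 python3 sim2.py
```

```text
[ -3.2 -18.8  -7.4] 0 [0.527 0.334 0.3  ] z [-0.018 -0.228 -0.974] X [ 1.   -0.01 -0.02] [-1.15  0.9   1.02  1.36 -0.53  1.35 -1.75]
[ -5.2 -19.4  -4.5] 0 [0.477 0.534 0.3  ] z [-0.018 -0.227 -0.974] X [ 1.   -0.01 -0.02] [-1.25  1.05  0.99  0.91 -0.62  1.63 -2.1 ]
[ -5.1 -19.6   0.6] 0 [0.413 0.699 0.243] z [-0.013 -0.22  -0.975] X [ 1.   -0.01 -0.01] [-1.16  1.32  0.91  0.13 -0.78  1.94 -2.6 ]
[  1.8 -19.7  -3.5] 0 [0.371 0.75  0.2  ] z [ 0.009 -0.174 -0.985] X [ 1.   -0.    0.01] [-1.22  1.37  1.11  0.13 -1.    1.86 -2.66]
[  3.  -20.   -3.5] 0 [0.346 0.785 0.171] z [ 0.031 -0.121 -0.992] X [1.   0.01 0.03] [-1.29  1.39  1.11  0.19 -1.    1.76 -2.66]
[  3.3 -20.1  -2.4] 0 [0.329 0.816 0.146] z [ 0.051 -0.065 -0.997] X [1.   0.03 0.05] [-1.33  1.41  1.1   0.23 -1.    1.66 -2.66]
[  3.6 -20.2  -1.2] 0 [0.317 0.844 0.125] z [ 0.068 -0.007 -0.998] X [1.   0.05 0.07] [-1.36  1.43  1.08  0.25 -1.    1.57 -2.66]
[  3.9 -20.1   0.1] 0 [0.308 0.871 0.108] z [ 0.082  0.053 -0.995] X [0.99 0.06 0.09] [-1.37  1.45  1.07  0.25 -1.    1.49 -2.66]
[-0.7 19.6 -7. ] -30 [0.309 0.671 0.168] z [ 0.082  0.053 -0.995] X [0.83 0.55 0.1 ] [-1.62  1.07  0.96  1.36 -0.9   1.07 -1.54]
[-10.7  16.6  -5. ] -30 [0.309 0.471 0.208] z [ 0.082  0.052 -0.995] X [0.44 0.89 0.08] [-1.56  0.75  0.81  1.9  -0.77  0.73 -0.78]
[-16.1  12.5  -0.7] -30 [0.349 0.272 0.209] z [ 0.082  0.052 -0.995] X [-0.07  1.    0.05] [-1.12  0.52  0.52  2.23 -0.63  0.42 -0.03]
[-20.3   3.7  -0.6] 0 [0.399 0.072 0.209] z [ 0.082  0.052 -0.995] X [-0.07  1.    0.05] [-0.51  0.46  0.36  2.32 -0.59  0.35  0.43]
```

The model gives a reliable plan: overreach toward +y at far left, about 0.05 rad per call. I'll do it with the gripper shutting and turning 90° on the way, staying above the things there.

Request:
move_arm(commands=[-0.6, -3.8, -1.6, -6, -1.3, -7.5, -3.2, -12, -1.9, -11.3, -4.8, -18, -2.6, -15, -6.4, -24, -3.2, -18.8, -7.8, -30], hand=0)

```text
t: 41.82
tcp_pos: [0.5264, 0.3412, 0.3042]
ee_rot: [0.959, 0.258, -0.037, 0.109]
ft_force: [0.2, -0.2, 0.5]
gripper_width: 0.0253
gripper_force: 0.0
```

Request:
move_arm(commands=[1, -3.9, -1.1, -6, 2.1, -7.8, -2.2, -12, 3.1, -11.6, -3.4, -18, 4.2, -15.5, -4.5, -24, 5.2, -19.4, -5.6, -30])

```text
t: 42.23
tcp_pos: [0.4753, 0.5425, 0.3146]
ee_rot: [0.86, 0.498, -0.065, 0.095]
ft_force: [0.8, 0.4, -0.1]
gripper_width: -0.0004
gripper_force: 0.0
```

Request:
move_arm(commands=[2.9, -2.8, -0.8, -6, 5.8, -5.7, -1.6, -12, 8.6, -8.5, -2.4, -18, 11.5, -11.4, -3.2, -24, 14.4, -14.2, -4, -30])

```text
t: 42.65
tcp_pos: [0.4222, 0.6658, 0.3062]
ee_rot: [0.741, 0.661, -0.093, 0.078]
ft_force: [-0.0, -0.3, -2.7]
gripper_width: 0.0
gripper_force: 0.0
```

Request:
move_arm(commands=[3.9, 0.4, -1.1, 0, 7.8, 0.8, -2.2, 0, 11.7, 1.2, -3.3, 0, 15.6, 1.6, -4.4, 0, 19.5, 2, -5.5, 0])

```text
t: 43.07
tcp_pos: [0.3869, 0.6719, 0.3406]
ee_rot: [0.744, 0.657, -0.092, 0.081]
ft_force: [0.3, -0.1, 0.8]
gripper_width: -0.0002
gripper_force: 0.0
```

```bash
python3 st.py; python3 - <<'E'
from sim import *
q=q0
for i in range(5):
    P,M=FK(q);q=call(q,M@[.2,.02,-.05+.01*i]);P,M=FK(q);print(P.round(3),M[:,2].round(3),q.round(2))
E
```

```text
[0.3869 0.6719 0.3406] [-1.17  1.22  1.15  0.13 -1.    2.09 -1.12] F [ 0.3 -0.1  0.8] 
 [[ 0.12   0.992 -0.03 ]
 [ 0.962 -0.124 -0.242]
 [-0.243  0.    -0.97 ]]
[0.362 0.72  0.287] [-0.006 -0.196 -0.981] [-1.22  1.27  1.11  0.13 -0.99  1.99 -1.19]
[0.341 0.762 0.244] [ 0.016 -0.146 -0.989] [-1.26  1.32  1.09  0.13 -0.98  1.89 -1.24]
[0.324 0.798 0.208] [ 0.037 -0.093 -0.995] [-1.29  1.36  1.08  0.13 -0.99  1.79 -1.28]
[0.31  0.831 0.179] [ 0.057 -0.037 -0.998] [-1.32  1.39  1.08  0.13 -0.99  1.7  -1.31]
[0.299 0.86  0.156] [ 0.076  0.019 -0.997] [-1.34  1.42  1.08  0.13 -1.    1.62 -1.34]
```

Request:
move_arm(commands=[3.9, 0, 0.6, 0, 7.8, 0, 1.2, 0, 11.7, 0, 1.8, 0, 15.6, 0, 2.4, 0, 19.5, 0, 3, 0])

```text
t: 43.48
tcp_pos: [0.3513, 0.6904, 0.3186]
ee_rot: [0.744, 0.654, -0.102, 0.088]
ft_force: [-0.2, 0.2, 0.8]
gripper_width: -0.0002
gripper_force: 0.0
```

Request:
move_arm(commands=[4, 0, -0.6, 0, 8, 0, -1.2, 0, 12, 0, -1.8, 0, 16, 0, -2.4, 0, 20, 0, -3, 0])

```text
t: 43.9
tcp_pos: [0.3181, 0.706, 0.3129]
ee_rot: [0.744, 0.654, -0.103, 0.09]
ft_force: [-0.9, -1.0, 0.2]
gripper_width: -0.0003
gripper_force: 0.0
```

Request:
move_arm(commands=[4, 0, -0.6, 0, 8, 0, -1.2, 0, 12, 0, -1.8, 0, 16, 0, -2.4, 0, 20, 0, -3, 0])

```text
t: 44.32
tcp_pos: [0.2887, 0.7181, 0.3066]
ee_rot: [0.744, 0.654, -0.105, 0.091]
ft_force: [0.1, 0.1, 0.4]
gripper_width: 0.0
gripper_force: 0.0
```

```bash
python3 st.py
```

```text
[0.2887 0.7181 0.3066] [-1.3   1.26  1.12  0.14 -1.    2.09 -1.27] F [0.1 0.1 0.4] 
 [[ 0.124  0.992 -0.038]
 [ 0.953 -0.129 -0.274]
 [-0.276 -0.002 -0.961]]
```

Joint 6 is saturated at its upper stop, so raising the hand while reaching out must rotate it outward. I'll use that.

Request:
move_arm(commands=[1, 0, -4, 0, 2, 0, -8, 0, 3, 0, -12, 0, 4, 0, -16, 0, 5, 0, -20, 0])

```text
t: 44.73
tcp_pos: [0.2784, 0.7233, 0.3557]
ee_rot: [0.746, 0.657, -0.077, 0.076]
ft_force: [-0.2, 0.9, -0.2]
gripper_width: -0.0001
gripper_force: 0.0
```

```bash
python3 st.py; python3 - <<'E'
from sim import *
for d in([.05,0,-.2],[.1,0,-.18],[0,0,-.2],[.15,0,-.14]):
    P,M=FK(q0);q=q0;o=[]
    for i in range(3): q=call(q,FK(q)[1]@d);P,N=FK(q);o.append((P.round(2).tolist(),N[1,2].round(3)))
    print(d,o)
E
```

```text
[0.2784 0.7233 0.3557] [-1.31  1.2   1.12  0.14 -1.    2.09 -1.28] F [-0.2  0.9 -0.2] 
 [[ 0.125  0.992 -0.015]
 [ 0.968 -0.126 -0.215]
 [-0.215  0.012 -0.976]]
[0.05, 0, -0.2] [([0.25, 0.69, 0.45], np.float64(-0.169)), ([0.22, 0.66, 0.53], np.float64(-0.118)), ([0.2, 0.63, 0.6], np.float64(-0.064))]
[0.1, 0, -0.18] [([0.25, 0.72, 0.42], np.float64(-0.165)), ([0.22, 0.71, 0.48], np.float64(-0.111)), ([0.2, 0.69, 0.54], np.float64(-0.056))]
[0, 0, -0.2] [([0.25, 0.67, 0.48], np.float64(-0.178)), ([0.22, 0.62, 0.57], np.float64(-0.133)), ([0.2, 0.56, 0.64], np.float64(-0.084))]
[0.15, 0, -0.14] [([0.25, 0.74, 0.38], np.float64(-0.166)), ([0.22, 0.75, 0.42], np.float64(-0.116)), ([0.2, 0.75, 0.45], np.float64(-0.065))]
```

Request:
move_arm(commands=[2, 0, -3.6, 0, 4, 0, -7.2, 0, 6, 0, -10.8, 0, 8, 0, -14.4, 0, 10, 0, -18, 0])

```text
t: 45.15
tcp_pos: [0.2613, 0.7283, 0.3922]
ee_rot: [0.747, 0.659, -0.056, 0.064]
ft_force: [-0.5, -0.4, -0.1]
gripper_width: 0.0003
gripper_force: 0.0
```

Request:
move_arm(commands=[2, 0, -3.6, 0, 4, 0, -7.2, 0, 6, 0, -10.8, 0, 8, 0, -14.4, 0, 10, 0, -18, 0])

```text
t: 45.57
tcp_pos: [0.2454, 0.7307, 0.4289]
ee_rot: [0.748, 0.661, -0.035, 0.052]
ft_force: [-0.4, -0.6, -0.3]
gripper_width: 0.0001
gripper_force: 0.0
```

Request:
move_arm(commands=[2, 0, -3.6, 0, 4, 0, -7.2, 0, 6, 0, -10.8, 0, 8, 0, -14.4, 0, 10, 0, -18, 0])

```text
t: 45.98
tcp_pos: [0.23, 0.7307, 0.4654]
ee_rot: [0.749, 0.662, -0.014, 0.04]
ft_force: [-0.3, -0.6, 0.6]
gripper_width: -0.0
gripper_force: 0.0
```

```bash
python3 st.py;  python3 path.py .31,.54,.38 .41,.36,.33 .47,.17,.30 .5,-.03,.3 .555,-.18,.27 .561,-.178,.17; python3 - <<'E'
from sim import *
q=q0;M=FK(q)[1]
for P in([.41,.36,.33],[.5,-.03,.3],[.561,-.18,.2],[.561,-.176,.11]):
    q=solve(q,np.array(P),M,1.,.02);a,N=FK(q);print(a.round(3),N[:,2].round(3),q.round(2))
E
```

```text
[0.23   0.7307 0.4654] [-1.38  1.05  1.13  0.14 -1.    2.09 -1.34] F [-0.3 -0.6  0.6] 
 [[ 0.124  0.992  0.031]
 [ 0.99  -0.121 -0.078]
 [-0.074  0.04  -0.996]]
.31,.54,.38 [-17.2   9.9  10.3] 22.4
.41,.36,.33 [-16.2  11.9   6.7] 21.2
.47,.17,.30 [-17.8   8.1   4.7] 20.1
.5,-.03,.3 [-19.4   5.4   1.7] 20.2
.555,-.18,.27 [-13.9   7.1   4.3] 16.3
.561,-.178,.17 [ 1.   0.2 10. ] 10.0
[0.411 0.363 0.332] [ 0.03  -0.079 -0.996] [-1.42  0.72  1.12  1.66 -0.6   1.19 -0.3 ]
[ 0.5   -0.029  0.301] [ 0.031 -0.079 -0.996] [-0.67  0.59  0.98  1.9  -0.54  0.91  0.43]
[ 0.561 -0.179  0.201] [ 0.031 -0.079 -0.996] [-0.23  0.79  0.77  1.79 -0.67  0.78  0.73]
[ 0.561 -0.176  0.11 ] [ 0.031 -0.078 -0.996] [-0.16  0.89  0.63  1.86 -0.79  0.59  0.82]
```

Request:
move_arm(commands=[2, 0, -3.6, 0, 4, 0, -7.2, 0, 6, 0, -10.8, 0, 8, 0, -14.4, 0, 10, 0, -18, 0])

```text
t: 46.4
tcp_pos: [0.2152, 0.7285, 0.5017]
ee_rot: [0.748, 0.663, 0.006, 0.027]
ft_force: [0.2, 0.2, -0.6]
gripper_width: 0.0
gripper_force: 0.0
```

Request:
move_arm(commands=[-3.3, 1.9, 1.6, 0, -6.6, 3.8, 3.2, 0, -9.9, 5.6, 4.8, 0, -13.2, 7.5, 6.4, 0, -16.5, 9.4, 8, 0])

```text
t: 46.82
tcp_pos: [0.2662, 0.6116, 0.4526]
ee_rot: [0.747, 0.664, 0.005, 0.027]
ft_force: [1.5, 1.0, 0.1]
gripper_width: 0.0
gripper_force: 0.0
```

Request:
move_arm(commands=[-3.1, 2.3, 1.5, 0, -6.2, 4.6, 3, 0, -9.3, 6.9, 4.5, 0, -12.4, 9.2, 6, 0, -15.5, 11.5, 7.5, 0])

```text
t: 47.23
tcp_pos: [0.3654, 0.4408, 0.3877]
ee_rot: [0.748, 0.663, 0.005, 0.027]
ft_force: [1.1, 0.5, 0.7]
gripper_width: 0.0
gripper_force: 0.0
```

```bash
python3 st.py;  python3 path.py .46,.17,.31 .5,-.03,.3 .561,-.180,.25 .561,-.178,.168 .561,-.178,.112
```

```text
[0.3654 0.4408 0.3877] [-1.59  0.77  1.33  1.53 -0.71  1.4  -0.35] F [1.1 0.5 0.7] 
 [[ 0.121  0.992  0.043]
 [ 0.992 -0.12  -0.034]
 [-0.028  0.047 -0.998]]
.46,.17,.31 [-25.5  12.3   9.1] 29.7
.5,-.03,.3 [-19.3   6.3   1.8] 20.4
.561,-.180,.25 [-14.    7.6   5.8] 16.9
.561,-.178,.168 [ 0.4 -0.4  8.2] 8.2
.561,-.178,.112 [ 0.2 -0.3  5.6] 5.6
```

Request:
move_arm(commands=[-3.7, 1.6, 0.9, 0, -7.3, 3.3, 1.9, 0, -11, 4.9, 2.8, 0, -14.6, 6.5, 3.8, 0, -18.3, 8.2, 4.7, 0])

```text
t: 47.65
tcp_pos: [0.4262, 0.248, 0.35]
ee_rot: [0.748, 0.663, 0.005, 0.027]
ft_force: [0.5, 0.4, -0.2]
gripper_width: 0.0
gripper_force: 0.0
```

Request:
move_arm(commands=[-3.7, 1.6, 0.9, 0, -7.3, 3.3, 1.9, 0, -11, 4.9, 2.8, 0, -14.6, 6.5, 3.8, 0, -18.3, 8.2, 4.7, 0])

```text
t: 48.07
tcp_pos: [0.4875, 0.0552, 0.3122]
ee_rot: [0.748, 0.663, 0.005, 0.027]
ft_force: [1.0, -0.1, -0.8]
gripper_width: 0.0
gripper_force: 0.0
```

Request:
move_arm(commands=[-3.7, 1.6, 0.9, 0, -7.3, 3.3, 1.9, 0, -11, 4.9, 2.8, 0, -14.6, 6.5, 3.8, 0, -18.3, 8.2, 4.7, 0])

```text
t: 48.48
tcp_pos: [0.5487, -0.1379, 0.2741]
ee_rot: [0.749, 0.663, 0.006, 0.026]
ft_force: [0.7, 0.3, 0.0]
gripper_width: -0.0002
gripper_force: 0.0
```

```bash
python3 st.py;  python3 path.py .561,-.177,.19 .561,-.176,.112
```

```text
[ 0.5487 -0.1379  0.2741] [-0.37  0.72  0.98  1.78 -0.71  0.98  0.75] F [0.7 0.3 0. ] 
 [[ 0.122  0.992  0.043]
 [ 0.992 -0.121 -0.032]
 [-0.026  0.047 -0.999]]
.561,-.177,.19 [-3.5  1.3  8.6] 9.4
.561,-.176,.112 [ 0.3 -0.4  7.8] 7.8
```

Request:
move_arm(commands=[-3.5, 1.3, 0.6, 0, -3.5, 1.3, 4.6, 0, -3.5, 1.3, 8.6, 0, -3.4, 1.2, 10.6, 0, -3.4, 1.1, 12, 0])

```text
t: 48.9
tcp_pos: [0.5593, -0.1745, 0.1534]
ee_rot: [0.749, 0.662, 0.005, 0.025]
ft_force: [-2.1, 1.7, 7.9]
gripper_width: 0.0004
gripper_force: 3.5
```

Request:
move_arm(commands=[0, 0, 1.2, 0, 0.1, -0.1, 2.4, 0, 0.1, -0.1, 3.2, 0, 0.1, -0.1, 4, 0, 0.1, -0.1, 4.2, 0])

```text
t: 49.32
tcp_pos: [0.5613, -0.1754, 0.1135]
ee_rot: [0.749, 0.663, 0.005, 0.026]
ft_force: [0.0, -0.1, 0.0]
gripper_width: -0.0001
gripper_force: 0.0
```

```bash
python3 fm.py
```

```text
49.3167 [ 0.5613 -0.1754  0.1135] F [ 0.   -0.09  0.03] M [ 0.104 -0.01  -0.034] gf 0.0
```

The lever pushed back with 8 N at the top and 0 N now, with the tip at 113 mm, so it has snapped past its latch. I'll lift, check that it stayed down, and go above defrost.

Request:
move_arm(commands=[0, 0, -3, 0, 0, 0, -7, 0, 0, 0, -11, 0, 2, 0, -11.5, 0, 4, -0.6, -11.5, 0])

```text
t: 49.73
tcp_pos: [0.5586, -0.1339, 0.2321]
ee_rot: [0.749, 0.662, 0.008, 0.031]
ft_force: [0.8, 1.3, -0.6]
gripper_width: -0.0
gripper_force: 0.0
```

```bash
python3 - <<'E'
from h import *
a=cv2.imread('pics/top0.png').astype(float).mean(2)
f,K,D,Rm,t=cam('top');g=f.astype(float).mean(2);cv2.imwrite('pics/top9.png',f)
# compare bread protruding regions (z .22) before/after, and knob height
for sl in(-.033,.033):
    for z in(.185,.222):
        P=[[.565+sl+.025*y,y-.025*sl,z] for y in(-.02,0,.02,.04,.06)]
        u=proj(P,K,D,Rm,t).round().astype(int);print(sl,z,[int(a[j,i]) for i,j in u],[int(g[j,i]) for i,j in u])
print([int(a[223,x]) for x in range(390,412)],[int(g[223,x]) for x in range(390,412)])
E
python3 path.py .562,-.098,.215 .562,-.098,.187
```

```text
-0.033 0.185 [63, 53, 56, 53, 48] [89, 90, 90, 91, 97]
-0.033 0.222 [66, 57, 62, 60, 51] [90, 91, 91, 102, 114]
0.033 0.185 [59, 46, 48, 47, 43] [75, 68, 63, 66, 64]
0.033 0.222 [76, 61, 61, 66, 42] [70, 65, 63, 61, 63]
[53, 47, 54, 83, 95, 70, 48, 44, 44, 44, 45, 49, 65, 91, 97, 74, 54, 54, 61, 61, 64, 64] [87, 84, 84, 82, 82, 80, 80, 77, 76, 73, 70, 67, 63, 59, 60, 67, 79, 79, 69, 67, 67, 68]
.562,-.098,.215 [2.9 0.1 1.3] 3.2
.562,-.098,.187 [ 0.1 -0.1  2.8] 2.8
```

Request:
move_arm(commands=[1.5, 0, 0.4, 0, 2.9, 0.1, 0.8, 0, 2.9, 0.1, 1.1, 0, 2.9, 0.1, 1.1, 0])

```text
t: 50.12
tcp_pos: [0.5607, -0.1023, 0.2153]
ee_rot: [0.748, 0.663, 0.005, 0.027]
ft_force: [-0.1, 0.2, -0.9]
gripper_width: 0.0
gripper_force: 0.0
```

```bash
python3 fm.py; python3 path.py .5625,-.098,.197 .5625,-.098,.183
```

```text
50.1167 [ 0.5607 -0.1023  0.2153] F [-0.11  0.18 -0.89] M [0.032 0.073 0.02 ] gf 0.0
.5625,-.098,.197 [0.5 0.  1.8] 1.9
.5625,-.098,.183 [ 0.  -0.1  1.4] 1.4
```

Request:
move_arm(commands=[0.4, 0.1, 1, 0, 0.5, 0.1, 1.8, 0, 0.5, 0.1, 2.3, 0, 0.5, 0.1, 2.8, 0, 0.5, 0.1, 3.2, 0])

```text
t: 50.53
tcp_pos: [0.5639, -0.1011, 0.1866]
ee_rot: [0.749, 0.662, 0.006, 0.028]
ft_force: [-12.3, 6.7, 49.0]
gripper_width: 0.0001
gripper_force: 24.4
```

Request:
move_arm(commands=[0, 0, 0.1, 0, 0, 0, 0.2, 0, 0, 0, 0.2, 0])

```text
t: 50.78
tcp_pos: [0.5638, -0.1008, 0.1869]
ee_rot: [0.749, 0.662, 0.008, 0.027]
ft_force: [-10.3, 7.8, 39.2]
gripper_width: 0.0002
gripper_force: 19.6
```

```bash
python3 fm.py
```

```text
50.7833 [ 0.5638 -0.1008  0.1869] F [-10.26   7.83  39.16] M [1.423 2.168 0.015] gf 19.571569004910998
```

The button bottomed out against a hard stop through the fingertips. I'll lift straight up, move clear and verify.

Request:
move_arm(commands=[0, 0, -2, 0, 0, 0, -5, 0, 0, 0, -9, 0, -3, 0, -13, 0, -7, 0, -14, 0])

```text
t: 51.2
tcp_pos: [0.5525, -0.1566, 0.3248]
ee_rot: [0.746, 0.665, 0.008, 0.029]
ft_force: [-0.2, -0.1, 0.4]
gripper_width: -0.0
gripper_force: 0.0
```

Request:
move_arm(commands=[-4, -1, 0, 0, -8, -3, 0, 0, -12, -5, 0, 0, -16, -7, 0, 0, -19, -8, 0, 0])

```text
t: 51.62
tcp_pos: [0.445, -0.3392, 0.3228]
ee_rot: [0.749, 0.662, 0.006, 0.027]
ft_force: [1.2, -0.3, 0.1]
gripper_width: 0.0001
gripper_force: 0.0
```

Request:
move_arm(commands=[-4, -1, 0, 0, -7, -2, 0, 0, -7, -2, 0, 0, -7, -2, 0, 0])

```text
t: 51.95
tcp_pos: [0.4167, -0.407, 0.3239]
ee_rot: [0.75, 0.66, 0.005, 0.027]
ft_force: [0.4, 1.2, 0.1]
gripper_width: -0.0
gripper_force: 0.0
```

```bash
python3 fm.py; python3 - <<'E'
from h import *
for n in('scene','top'):
    f,K,D,Rm,t=cam(n);cv2.imwrite(f'pics/{n}9.png',f)
    a=cv2.imread(f'pics/{n}0.png').astype(int).mean(2);g=f.astype(int).mean(2)
    d=lambda P:[(int(a[j,i]),int(g[j,i])) for i,j in proj(P,K,D,Rm,t).round().astype(int)]
    T=lambda x,y,z:[.565+x+.025*y,y-.025*x,z]
    print(n,'bread a',d([T(-.033,y,.22) for y in(-.02,.02,.06)]),'b',d([T(.033,y,.22) for y in(-.02,.02,.06)]))
    print(' knob up',d([T(x,-.16,.158) for x in(-.015,0,.015)]),'knob low',d([T(x,-.16,.108) for x in(-.015,0,.015)]))
    df=np.abs(a-g)>40; 
    k=cv2.connectedComponentsWithStats(df.astype(np.uint8))[2];print([r.tolist() for r in k[1:] if r[4]>60])
E
```

```text
51.95 [ 0.4167 -0.407   0.3239] F [0.37 1.16 0.07] M [ 0.073 -0.001  0.006] gf 0.0
scene bread a [(88, 62), (54, 57), (49, 9)] b [(80, 51), (53, 64), (27, 13)]
 knob up [(26, 37), (25, 29), (18, 37)] knob low [(66, 27), (82, 28), (66, 27)]
[[16, 37, 234, 311, 17619], [5, 142, 10, 28, 177], [0, 172, 6, 43, 194], [320, 185, 4, 42, 89], [282, 188, 4, 49, 99], [0, 249, 108, 231, 15355], [303, 329, 26, 4, 74], [302, 335, 27, 4, 70], [301, 339, 30, 8, 169], [218, 346, 13, 11, 82], [95, 464, 18, 16, 190]]
top bread a [(66, 102), (61, 108), (54, 124)] b [(76, 73), (61, 69), (40, 67)]
 knob up [(48, 114), (45, 111), (45, 118)] knob low [(58, 57), (49, 55), (46, 55)]
[[275, 199, 55, 9, 163], [291, 207, 26, 10, 73], [388, 209, 20, 29, 238], [582, 220, 11, 30, 125], [628, 238, 12, 33, 145], [44, 247, 596, 233, 37434], [423, 249, 117, 33, 1316], [544, 250, 88, 54, 2360], [591, 251, 32, 25, 374], [462, 414, 105, 59, 2582]]
```

In both views the knob now appears at its low position and the bread has dropped, so the lever stayed down. The other objects show no change, and the robot is clear. Handing in.

```bash
python3 -c "
from workcell import sign_off
print(sign_off())"
```

```text
the job is handed in; nothing more can be done
None
```

I handed the job in at about 52 s: the tray was pushed to its stop, then the lever was pressed and stayed down, then defrost was pressed to its hard stop and released. Two doubts remain: the gripper's knuckles rested on the toaster's end face at up to 24 N during the tray pushes, and defrost met up to 49 N through the fingertips.

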